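# Clamp a wrapped cheese wedge in the labelling holder with its cam knob

## Task

Fetch the narrow wrapped cheese wedge from the front of the display and lay it flat in the labelling holder, rind towards the end stop. Then turn the holder's blue cam knob clockwise until the jaw's roller clicks down into the notch of the cam, so that the wedge stays clamped by itself for labelling; do not force the cam on past its notch. Leave the soft-cheese pack and the label roll beside the holder where they are.

Things in the scene. Friction and masses are not known exactly. Their poses are not given: they have to be found in the camera images.
- wedge: Narrow wrapped brie wedge, 0.17 kg, 44 mm high, lying flat at the front right of the display. Origin midway under it, z up, y from the wide rind end to the tip. Its upright cut faces seen from above: (x -28, y -75) to (-11, 76) and (27, -70) to (-10, 73) mm; the midline between them leans 4 degrees from y, to -x at the tip. Grasp across them at (-4, -23), its centre of mass, 37 mm wide.
- holder: Labelling holder on the left of the worktop: fixed white board 175 x 180 mm. Origin under its centre, z up. Its upper face, the seat, is 16 mm above the worktop. On the seat, all 16 mm high: a slanting steel fence at the far side (+x), a steel end stop for the rind at -y, a jaw with a rubber pad facing the fence; fingers kept above these clear them. At -x the blue cam knob.
- seat (a point): On the seat, where the wedge's origin must come, with the wedge's yaw 0.112 rad more (anticlockwise) than the holder's, rind to the end stop (holder -y). Laid so it has about 2 mm of play to the pad, 2.5 mm to the fence and 3 mm to the stop; the closing pad pushes it on to the fence. On the way there, price cards on the display stand up to 0.2 m high.
- pad: Black rubber pad, 7 x 52 x 16 mm, the part of the jaw that presses on the wedge. It is sprung on the jaw with 7.5 mm of give: 2 N at first touch, 0.5 N more for each mm. Origin in the middle of its back's lower edge.
- knob_grip (a point): On the knob's upright axis, at the height to grip, 62 mm above the worktop. The blue grip is a bar 14 mm thick, 54 mm long, from 39 to 66 mm above the worktop; its length lies along the holder's y axis when joint cam_knob is 0. Keep fingertips above 40 mm: below the bar is the steel cam, with the notch in its rim and a red dot behind the notch.
- cam_knob (a joint): Knob angle, rad, clockwise from above; about 0 open. The cam's setting on the knob varies, so the notch comes anywhere from 0.8 to 1.5; only roller or feel tell. The cam climbs for 0.7 rad, at up to 0.45 N m (let go there, it is not locked) to a crest 0.17 before the notch, then pulls the knob on by up to 0.4 N m as the roller drops in. Past the notch it is stopped hard: over 0.6 N m is forcing.
- jaw (a joint): How far the jaw and its brass follower roller are pushed towards the wedge, m: about 0 open, rising to 0.010 at the cam's crest, falling back to about 0.0067 as the roller drops into the notch (locked). Over 0.0115 the cam has been forced up the stop lobe beyond the notch.
- next_pack: The next piece to be labelled: a D-shaped yellow and white pack of soft cheese, 85 x 110 x 36 mm, lying loose on the worktop left of the holder; leave it there. Origin under its centre.
- label_roll: White roll of price labels, 60 mm across, 32 mm high, loose on the worktop behind the holder; leave it there. Origin under its centre.

How it is judged:
By the outcome, as a careful person would: the job done as asked, in the order asked, and still so for the second after the job is handed in, with the robot touching nothing.
It also fails if it takes over 58 s, if anything falls off the work surface, if the arm or the gripper's body presses on something with over 40 N, if the wrist force passes 120 N, or if a joint passes its speed limit or range.

## Robot

A 6-joint arm with a two-finger parallel gripper is mounted at the origin on a cart in front of the work surface, level with it; the furniture and walls round the work are solid. World frame = base frame: x ahead of the robot, y to its left, z up, the work surface at z = 0. Lengths are in mm, angles in rad, forces in N, time in s.
With the tool pointing down it reaches from about 350 to 875 mm from the base axis. Payload 4.2 kg.
Tool frame: the origin (TCP) lies at the very end of the fingers, on their centre line; the grasp point (between the pads) lies arm.grip_point_offset behind it (arm.grip_point_offset is the distance from the TCP to the grasp point, in mm); z points along the fingers, y is the line along which they close (so a half turn about z gives the same grasp; the last joint's range is limited). The gripper opens to 85 mm and grips with 20 to 120 N. Pads are 22 mm wide; open, the fingers measure 114 mm over their backs; the gripper's body (76 mm by 85 mm) begins 54 mm behind the grasp point. The pads swing forward as they close: fully open they stand 13 mm farther back than shut.
Start: joints at [-0.991, 0.385, 0.008, 0, -1.194, -0.259], TCP at [197.094, -593.088, 231.312] pointing down, gripper open.
Joint ranges: [-3.14, 3.14], [-1.21, 2.06], [-1.07, 1.41], [-3.16, 2.05], [-2.99, -0.16], [-3.1, 3.1]. Speed limits (rad/s): [2.79, 2.79, 3.14, 3.14, 3.14, 3.14].

## Interface

Orientations are given as a unit quaternion [x, y, z, w].
In Python, from bench import arm, cams, ticket gives the robot as it stands.
- The arm moves only by the tool servo_tool, never from a script. Its argument "commands" is a list that holds one entry, the list of rows, each a list of 7 numbers: the closure in counts, from 0 (fully open) to 255 (shut), then the shift along the tool's x, y, z in m, then the turn, a rotation vector about the tool's x, y, z in degrees. In form: [[[grip, x, y, z, ax, ay, az], ...]]. A call has 1 to 10 rows; each row shifts and turns the commanded pose from where the row before left it, along the tool's axes as they then stand; what a row does not reach is not made up. A row lasts 1/12 s, in which the tool goes at most 41.7 mm and 7.16 degrees, less where a joint would pass 70% of its speed; a pose out of reach is approached as far as the arm can. A call with a gripper value outside its range is refused whole. The fingers move at their own pace and stop on an object; the grip force is fixed at half the most. Time passes only in rows, so rows that do not move let the fingers close. It gives the time, the measured TCP pose, the force, the opening and the grip force at its end, in the units of the state.
- arm.read_state(): the state, without advancing time (a new reading comes with each control period).
- cams.get_image(name): name is "scene" or "top" or "wrist"; returns a dict with "frame" (420x560x3 uint8, blue, green, red), "K" (3x3 intrinsics, pixels), "T" (4x4, takes a point from camera to world coordinates). Camera axes: x right, y up, looking along -z (the intrinsics and any distortion apply to the point x, -y, -z); pixel columns grow to the right and rows downward; lengths in mm; the calibration is good to about 2 mm. The wrist camera is an equidistant fisheye: a pixel r from the principal point sees the ray r / f radians off the axis. A picture is of the moment at which its call begins. There is no depth.
- ticket.job_done(): hands the job in; it is judged then, once.
The state is a dict: "clock": time; "joints": joint angles; "joint_vel": joint speeds; "joint_efforts": joint torques, N m; "position": TCP position; "ee_rot": TCP orientation; "contact_force": force on the tool from outside, world axes, zero at the start; "wrist_torque": the same for the moment, N m; "gripper_width": finger opening in mm; "grasp_force": force on a finger pad.
Only numpy, scipy, OpenCV 4.12 (cv2) and the standard library are available. Lean on these libraries where they do the work, as an engineer would, in place of code of your own. Each camera call takes 0.05 s, during which the arm holds its last target. There are 200 camera calls.

## Working session

There is one attempt and no reset: what is moved stays moved. The work goes in short steps, Python scripts to look and compute and a tool call to move; the robot and the scene stay as the last step left them, time stands still between calls to the robot, and variables do not carry over. Pictures are saved under pics/ and viewed, at most 10 in all, crops included, and the job is handed in when it is done.

Besides the shell and the picture viewer there is one more tool, called after "Request:" as name(argument=value, ...) on one line, values as JSON. servo_tool: Moves the arm, as the interface text tells. Its arguments: {"type":"object","properties":{"commands":{"type":"array","items":{"type":"array","items":{"type":"array","items":{"type":"number"}}}}},"required":["commands"]}

```bash
mkdir -p pics; ls
python3 - <<'E'
from bench import arm,cams,ticket
import cv2,numpy as np
s=arm.read_state()
for k,v in s.items(): print(k,np.round(v,3))
print(arm.grip_point_offset)
for n in ["scene","top","wrist"]:
    d=cams.get_image(n); cv2.imwrite(f"pics/{n}0.png",d["frame"]); np.savez(f"pics/{n}0.npz",**d); print(n,d["K"].tolist(),np.round(d["T"],3).tolist(),[k for k in d])
E
```

```text
pics
clock 0.0
joints [-9.910e-01  3.860e-01  7.000e-03 -1.000e-03 -1.194e+00 -2.590e-01]
joint_vel [-0.    -0.002  0.001 -0.002  0.001 -0.001]
joint_efforts [ 0.0000e+00 -3.9229e+01  1.8840e+01  4.1860e+00 -5.0000e-03  0.0000e+00]
position [ 196.891 -592.526  230.196]
ee_rot [-0.16   0.987  0.001 -0.   ]
contact_force [ 0.528 -0.161  0.301]
wrist_torque [-0.019  0.018 -0.042]
grasp_force 0.0
gripper_width 85.354
18.700000000000003
scene [[425.6292571818356, 0.0, 278.54494998364], [0.0, 425.6292571818356, 214.37928792296555], [0.0, 0.0, 1.0]] [[-0.532, 0.516, -0.671, -373.719], [-0.846, -0.306, 0.436, 715.706], [0.02, 0.8, 0.599, 899.14], [0.0, 0.0, 0.0, 1.0]] ['frame', 'K', 'T']
top [[414.4713738248442, 0.0, 276.97099000733783], [0.0, 414.4713738248442, 213.3202158574677], [0.0, 0.0, 1.0]] [[0.024, 0.98, -0.195, 312.949], [-1.0, 0.027, 0.013, 127.739], [0.018, 0.195, 0.981, 1461.801], [0.0, 0.0, 0.0, 1.0]] ['frame', 'K', 'T']
wrist [[325.19226210127806, 0.0, 281.39111291947114], [0.0, 325.19226210127806, 203.5025617564239], [0.0, 0.0, 1.0]] [[-0.317, -0.899, -0.303, 117.757], [0.949, -0.299, -0.104, -618.317], [0.002, -0.321, 0.947, 373.048], [0.0, 0.0, 0.0, 1.0]] ['frame', 'K', 'T']
```

Run:
```python
import cv2,numpy as np
a=cv2.imread("pics/top0.png"); 
cv2.imwrite("pics/t0b.png",cv2.resize(a,(800,600),interpolation=cv2.INTER_CUBIC))
```

```text
(no output)
```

View pics/t0b.png

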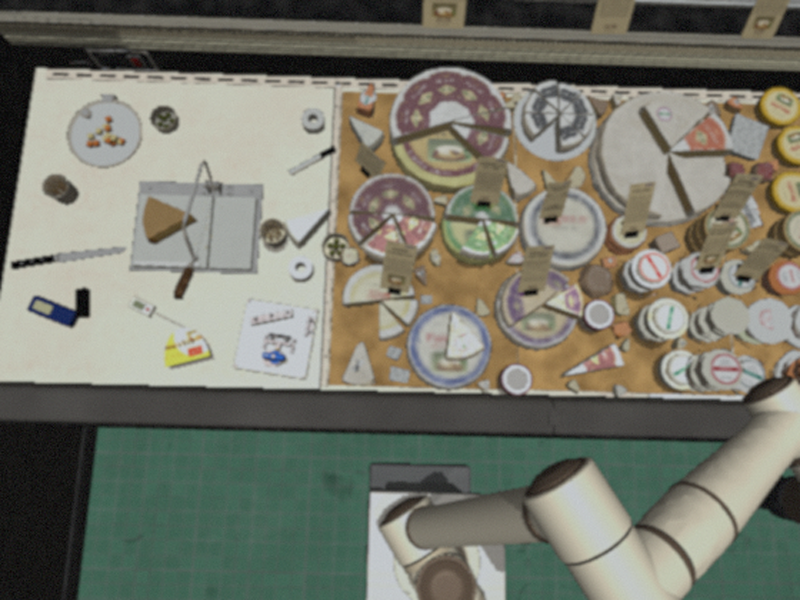

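View pics/wrist0.png

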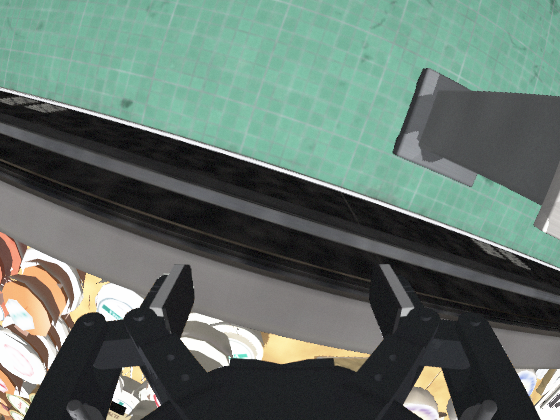

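The top view shows the narrow red/white wedge at about (595,360) of 800x600, with its tip left and rind right. The holder board is at about (278,340) and the pack at (188,350). The wrist view shows only the cart edge. I'll enlarge both areas.

```bash
cat > h.py <<'E'
import cv2,numpy as np
def load(n): return dict(np.load(f"pics/{n}.npz"))
def ray(d,u,v,fish=False):
    K,T=d["K"],d["T"]; x=(u-K[0,2])/K[0,0]; y=(v-K[1,2])/K[1,1]
    if fish:
        r=np.hypot(x,y); s=np.sin(r)/max(r,1e-9); p=np.array([x*s,-y*s,-np.cos(r)])
    else: p=np.array([x,-y,-1.])
    return T[:3,3],T[:3,:3]@p
def plane(d,u,v,z,fish=False):
    o,r=ray(d,u,v,fish); return (o+r*(z-o[2])/r[2])[:2]
def proj(d,P,fish=False):
    p=d["T"][:3,:3].T@(np.asarray(P,float)-d["T"][:3,3]); x,y,z=p[0],-p[1],-p[2]
    if fish:
        a=np.arctan2(np.hypot(x,y),z)/max(np.hypot(x,y),1e-9); x,y=x*a,y*a
    else: x,y=x/z,y/z
    return d["K"][0,0]*x+d["K"][0,2],d["K"][1,1]*y+d["K"][1,2]
E
python3 - <<'E'
from h import *
t=load("top0"); s=load("scene0")
for n,(u,v) in dict(tip=(567,375),rind=(622,352),holder=(278,340),knob=(278,352)).items():
    p=plane(t,u*.7,v*.7,30); print(n,p.round(), np.round(proj(s,[*p,30])))
ims=[cv2.resize(t["frame"][200:270,160:230],(400,400),interpolation=cv2.INTER_CUBIC),cv2.resize(t["frame"][230:280,385:448],(400,318),interpolation=cv2.INTER_CUBIC)]
ims[1]=cv2.copyMakeBorder(ims[1],0,82,0,0,0)
cv2.imwrite("pics/c1.png",np.hstack(ims))
E
```

```text
tip [ 436. -310.] [397. 204.]
rind [ 496. -447.] [412. 186.]
holder [503. 393.] [207. 264.]
knob [474. 391.] [212. 269.]
```

View pics/c1.png

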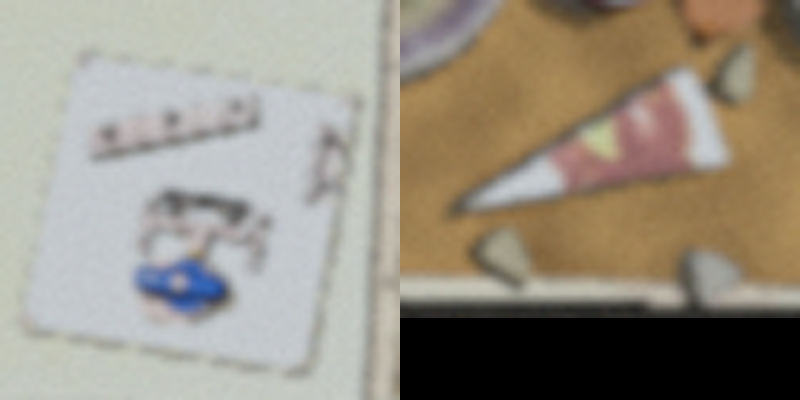

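```bash
cat >> h.py <<'E'
from scipy.spatial.transform import Rotation as R
def kabsch(L,W):
    L,W=np.array(L,float),np.array(W,float); l,w=L.mean(0),W.mean(0)
    A=(L-l); B=(W-w); th=np.arctan2((A[:,0]*B[:,1]-A[:,1]*B[:,0]).sum(),(A*B).sum())
    c,s=np.cos(th),np.sin(th); M=np.array([[c,-s],[s,c]]); t=w-M@l
    return th,t,M,np.linalg.norm(L@M.T+t-W,axis=1)
def rot(th): c,s=np.cos(th),np.sin(th); return np.array([[c,-s],[s,c]])
def goal(st,p,ydeg):
    "remaining shift in tool axes (mm) and turn about tool z (deg) to TCP p with tool y at ydeg"
    r=R.from_quat(st["ee_rot"]); d=r.inv().apply(np.array(p)-st["position"]); m=r.as_matrix()
    y=np.degrees(np.arctan2(m[1,1],m[0,1])); 
    turn=(-(ydeg-y)+180)%360-180
    print("pos",np.round(st["position"],1),"yang",round(y,2),"tilt",np.round(m[:2,2],4),"shift",d.round(1),"turn",round(turn,2),"w",round(st["gripper_width"],1))
E
python3 - <<'E'
from h import *
from bench import arm
t=load("top0")
c=lambda x,y:(385+x/400*63,230+y/318*50)
W=[plane(t,*c(*q),z) for q,z in [((290,68),44),((332,160),44),((64,210),40)]]
th,o,M,e=kabsch([(-28,-75),(27,-70),(-10.5,74.5)],W); print("3pt (order A)",np.degrees(th),o,e)
th,o,M,e=kabsch([(27,-70),(-28,-75),(-10.5,74.5)],W); print("3pt (order B)",np.degrees(th),o,e)
g=o+M@[-4,-23]; print("grasp",g)
h=lambda x,y:(160+x*.175,200+y*.175)
H=[plane(t,*h(*q),16) for q in [(85,55),(357,98),(305,372),(28,328)]]
th2,o2,M2,e2=kabsch([(87.5,90),(87.5,-90),(-87.5,-90),(-87.5,90)],H); print("holder",np.degrees(th2),o2,e2)
for q in [(180,282)]: print("knob",plane(t,*h(*q),66), M2.T@(plane(t,*h(*q),66)-o2))
goal(arm.read_state(),[*g,260],np.degrees(th)+184)
E
```

```text
3pt (order A) 18.40519625879712 [ 466.55733018 -367.44242497] [54.35097139 54.54126925  0.73281899]
3pt (order B) 18.192733083815014 [ 466.64452878 -367.42856033] [0.69840361 1.17191828 0.7234919 ]
grasp [ 470.02541403 -390.52768618]
holder -7.543696567072337 [508.01625805 397.6307138 ] [4.81861048 4.70940741 5.21131016 5.05369789]
knob [459.3700689  393.83840584] [-47.72729489 -10.1458682 ]
pos [ 196.9 -592.7  230.5] yang 108.37 tilt [-0.0006  0.0016] shift [-322.9  105.8  -29.4] turn -93.82 w 85.4
```

Request:
servo_tool(commands=[[[0, -0.036, 0.0118, -0.0033, 0, 0, 0], [0, -0.036, 0.0118, -0.0033, 0, 0, 0], [0, -0.036, 0.0118, -0.0033, 0, 0, 0], [0, -0.036, 0.0118, -0.0033, 0, 0, 0], [0, -0.036, 0.0118, -0.0033, 0, 0, 0], [0, -0.036, 0.0118, -0.0033, 0, 0, 0], [0, -0.036, 0.0118, -0.0033, 0, 0, 0], [0, -0.036, 0.0118, -0.0033, 0, 0, 0], [0, -0.035, 0.0114, -0.003, 0, 0, 0], [0, 0, 0, 0, 0, 0, -7]]])

```text
clock: 0.98
position: [474.9, -387.5, 260.6]
ee_rot: [-0.223, 0.975, -0.0, 0.001]
contact_force: [-0.6, -0.0, 0.2]
gripper_width: 85.3
grasp_force: 0.0
```

Request:
servo_tool(commands=[[[0, 0, 0, 0, 0, 0, -7], [0, 0, 0, 0, 0, 0, -7], [0, 0, 0, 0, 0, 0, -7], [0, 0, 0, 0, 0, 0, -7], [0, 0, 0, 0, 0, 0, -7], [0, 0, 0, 0, 0, 0, -7], [0, 0, 0, 0, 0, 0, -7], [0, 0, 0, 0, 0, 0, -7], [0, 0, 0, 0, 0, 0, -7], [0, 0, 0, 0, 0, 0, -7]]])

```text
clock: 1.82
position: [470.1, -390.7, 260.2]
ee_rot: [0.742, -0.671, -0.0, 0.0]
contact_force: [-0.3, 0.7, -0.4]
gripper_width: 85.2
grasp_force: 0.0
```

Request:
servo_tool(commands=[[[0, 0, 0, 0, 0, 0, -7], [0, 0, 0, 0, 0, 0, -7], [0, 0, 0, 0, 0, 0, -2.8], [0, 0, 0, 0, 0, 0, 0], [0, 0, 0, 0, 0, 0, 0]]])

```text
clock: 2.23
position: [470.1, -390.7, 260.4]
ee_rot: [0.829, -0.559, -0.0, 0.0]
contact_force: [0.2, -0.0, -0.1]
gripper_width: 85.8
grasp_force: 0.0
```

Run:
```python
from h import *
from bench import arm,cams
d=cams.get_image("wrist"); np.savez("pics/w1.npz",**d)
goal(arm.read_state(),[470,-390.5,260],202.2)
th=np.radians(18.2)
for q in [(-28,-75),(27,-70),(-10.5,74.5)]: print(np.round(proj(d,[*(rot(th)@q+[466.6,-367.4]),44],True)))
cv2.imwrite("pics/w1.png",d["frame"])
```

```text
pos [ 470.2 -390.8  260.4] yang -157.9 tilt [-0.0004  0.0003] shift [-0.3  0.   0.4] turn -0.1 w 85.5
[306. 126.]
[256. 127.]
[281. 248.]
```

View pics/w1.png

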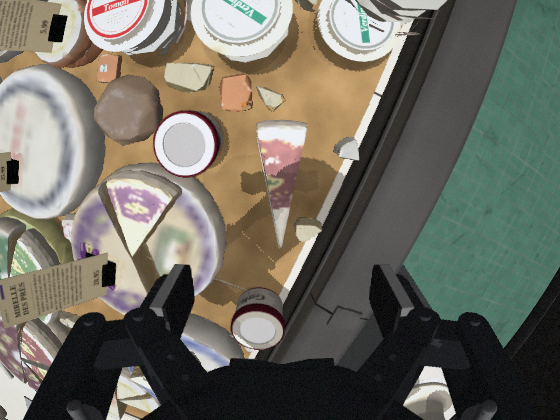

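The wrist view shows the wedge with rind corners at (258,124) and (306,123) and its tip at (280,248). That agrees with the prediction, and the fingers have room either side.

Run:
```python
from h import *
from bench import arm
d=load("w1")
f=d["frame"].astype(int); sub=f[110:260,240:325]
# wedge = where not brown tray: tray has R-B large with G between; wedge white (R-B small) or red/purple (G<B)
m=((sub[:,:,2]-sub[:,:,0]<45)|(sub[:,:,1]<sub[:,:,0]-3)).astype(np.uint8)*255
m=cv2.morphologyEx(m,cv2.MORPH_OPEN,np.ones((3,3)))
m=cv2.morphologyEx(m,cv2.MORPH_CLOSE,np.ones((7,7)))
c=max(cv2.findContours(m,0,2)[0],key=cv2.contourArea); a,tri=cv2.minEnclosingTriangle(c); print(cv2.contourArea(c),a,(tri.reshape(-1,2)+[240,110]).round(1).tolist(), cv2.boundingRect(c))
W=[plane(d,*q,44,True) for q in [(258,123),(306.5,122),(280,248)]]
th,o,M,e=kabsch([(27,-70),(-28,-75),(-10.5,74.5)],W); print(np.degrees(th),o,e,"grasp",o+M@[-4,-23])
goal(arm.read_state(),[*(o+M@[-4,-23]),19],np.degrees(th)+184)
```

```text
1471.5 1796.611328125 [[299.9, 160.1], [261.1, 171.6], [280.7, 258.3]] (24, 51, 36, 87)
17.369366898139234 [ 467.10789606 -370.39673864] [1.5534381  2.07738125 2.99773568] grasp [ 470.15649879 -393.5420626 ]
pos [ 470.2 -390.8  260.4] yang -157.9 tilt [-0.0004  0.0003] shift [  2.7   1.  241.4] turn 0.73 w 85.5
```

Request:
servo_tool(commands=[[[70, 0.0015, 0.0005, 0.03, 0, 0, 0.3], [70, 0, 0, 0.035, 0, 0, 0], [70, 0, 0, 0.035, 0, 0, 0], [70, 0, 0, 0.035, 0, 0, 0], [70, 0, 0, 0.035, 0, 0, 0], [70, 0, 0, 0.03, 0, 0, 0], [70, 0, 0, 0, 0, 0, 0]]])

```text
clock: 2.87
position: [466.1, -389.9, 53.9]
ee_rot: [0.828, -0.561, -0.007, 0.0]
contact_force: [-0.0, 0.0, -0.6]
gripper_width: 62.2
grasp_force: 0.0
```

Run:
```python
from h import *
from bench import arm,cams
d=cams.get_image("wrist"); np.savez("pics/w2.npz",**d)
goal(arm.read_state(),[470.1,-392,19],202)
cv2.imwrite("pics/w2.png",d["frame"])
```

```text
pos [ 468.2 -391.4   57.5] yang -158.18 tilt [-0.0071  0.0036] shift [ 1.5 -1.7 38.5] turn -0.18 w 61.5
```

View pics/w2.png

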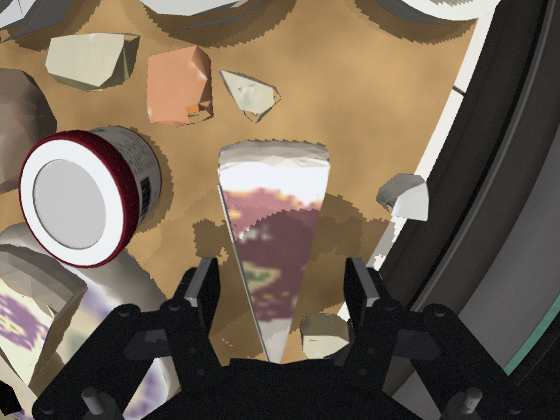

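The wedge fills the view, with its upper rind corners at (219,165) and (329,163) and its tip at about (278,362). A stone at (325,335) lies near the right finger's path, so I'll check the clearance.

Run:
```python
from h import *
from bench import arm
d=load("w2")
W=[plane(d,*q,44,True) for q in [(219,165),(329,163)]]
L=[(27,-70),(-28,-75)]
th,o,M,e=kabsch(L,W); print(np.degrees(th),o,e,"grasp",o+M@[-4,-23])
for l in [(-10.5,74.5)]: print("tip px",proj(d,[*(o+M@l),44],True))
s=arm.read_state(); r=R.from_quat(s["ee_rot"]); g=np.array([470.1,-392,22])
for sgn in (1,-1):
  for x in (-11,11): print(sgn,x,[np.round(proj(d,g+r.apply([x,sgn*y,0]),True)) .tolist() for y in (31,45)])
print("stone ctr",plane(d,325,335,5,True),"tool", r.inv().apply([*plane(d,325,335,5,True),0]-np.array([470.1,-392,0])))
goal(s,[*(o+M@[-4,-23]),19],np.degrees(th)+184)
```

```text
17.477055888853922 [ 466.03675568 -366.11551682] [1.14995393 1.14995393] grasp [ 469.12885527 -389.25506997]
tip px (np.float64(274.5019747911949), np.float64(377.07422622946564))
1 -11 [[326.0, 250.0], [349.0, 250.0]]
1 11 [[328.0, 216.0], [352.0, 216.0]]
-1 -11 [[224.0, 250.0], [202.0, 250.0]]
-1 11 [[221.0, 216.0], [198.0, 216.0]]
stone ctr [ 398.89463799 -316.84255185] tool [-96.23751276  38.16525384   0.77467911]
pos [ 468.2 -391.4   57.5] yang -158.18 tilt [-0.0071  0.0036] shift [-1.4 -1.8 38.5] turn 0.34 w 61.5
```

Request:
servo_tool(commands=[[[70, 0, 0, 0.015, 0, 0, 0], [70, 0, 0, 0.015, 0, 0, 0.3], [70, 0, 0, 0.01, 0, 0, 0], [70, 0, 0, 0, 0, 0, 0], [70, 0, 0, 0, 0, 0, 0], [70, 0, 0, 0, 0, 0, 0]]])

```text
clock: 3.42
position: [471.4, -393.1, 22.4]
ee_rot: [0.827, -0.562, 0.001, -0.0]
contact_force: [0.4, -0.8, 0.2]
gripper_width: 61.8
grasp_force: 0.0
```

Run:
```python
from h import *
from bench import arm
goal(arm.read_state(),[469.5,-390.7,19],201.5)
```

```text
pos [ 471.4 -393.1   22.4] yang -158.4 tilt [ 0.0025 -0.0016] shift [-2.9  0.9  3.4] turn 0.1 w 61.8
```

Request:
servo_tool(commands=[[[70, -0.0027, 0.0008, 0.0035, 0, 0, 0], [70, 0, 0, 0, 0, 0, 0], [255, 0, 0, 0, 0, 0, 0], [255, 0, 0, 0, 0, 0, 0], [255, 0, 0, 0, 0, 0, 0], [255, 0, 0, 0, 0, 0, 0], [255, 0, 0, 0, 0, 0, 0], [255, 0, 0, 0, 0, 0, 0], [255, 0, 0, 0, 0, 0, 0]]])

```text
clock: 4.17
position: [469.2, -390.4, 18.1]
ee_rot: [0.827, -0.562, 0.001, -0.0]
contact_force: [-0.5, 1.3, 5.4]
gripper_width: 37.6
grasp_force: 59.1
```

Request:
servo_tool(commands=[[[255, 0, 0, -0.01, 0, 0, 0], [255, 0, 0, -0.02, 0, 0, 0], [255, 0, 0, -0.03, 0, 0, 0], [255, 0, 0, -0.035, 0, 0, 0], [255, 0, 0, -0.035, 0, 0, 0], [255, 0, 0, -0.035, 0, 0, 0], [255, 0, 0, -0.035, 0, 0, 0], [255, 0, 0, -0.035, 0, 0, 0], [255, 0, 0, -0.035, 0, 0, 0], [255, 0, 0, 0, 0, 0, 0]]])

```text
clock: 5.0
position: [470.7, -392.4, 296.1]
ee_rot: [0.827, -0.562, 0.008, 0.0]
contact_force: [1.6, -0.1, 0.1]
gripper_width: 37.9
grasp_force: 59.5
```

Run:
```python
from h import *
from bench import arm,cams
s=arm.read_state()
d=cams.get_image("wrist"); np.savez("pics/w3.npz",**d)
goal(s,[455,340,290],180); print(s["grasp_force"],s["clock"],s["joints"])
cv2.imwrite("pics/w3.png",d["frame"])
```

```text
pos [ 470.7 -392.4  296.1] yang -158.38 tilt [ 0.012  -0.0092] shift [-686.7 -255.2   -0.8] turn 21.62 w 37.9
59.52157359221019 5.0 [-0.42943036  0.32035681  0.07245345  0.00347578 -1.30817467  0.80581121]
```

View pics/w3.png

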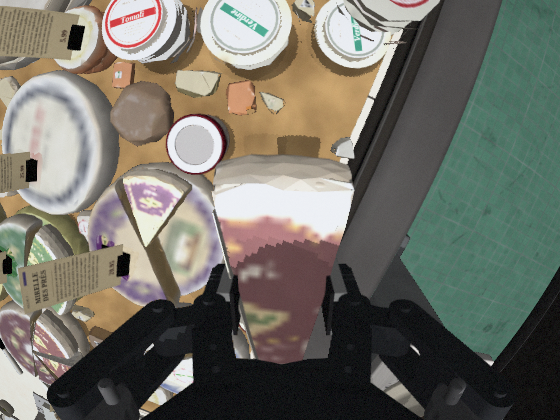

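The wedge is held centrally with its rind at the camera side, and the upper rind corners show at (214,190) and (354,186). Next I'll travel across at z 296 and look down on the holder.

Run:
```python
from h import *
from bench import arm
goal(arm.read_state(),[505,505,296],183)
```

```text
pos [ 469.7 -391.1  292. ] yang -158.42 tilt [ 0.0078 -0.0044] shift [-820.3 -362.4   -7.7] turn 18.58 w 37.4
```

Request:
servo_tool(commands=[[[255, -0.0164, -0.0072, 0, 0, 0, 0], [255, -0.0328, -0.0145, 0, 0, 0, 0], [255, -0.0328, -0.0145, 0, 0, 0, 0], [255, -0.0328, -0.0145, 0, 0, 0, 0], [255, -0.0328, -0.0145, 0, 0, 0, 0], [255, -0.0328, -0.0145, 0, 0, 0, 0], [255, -0.0328, -0.0145, 0, 0, 0, 0], [255, -0.0328, -0.0145, 0, 0, 0, 0], [255, -0.0328, -0.0145, 0, 0, 0, 0], [255, -0.0328, -0.0145, 0, 0, 0, 0]]])

```text
clock: 5.88
position: [480.5, -48.2, 285.5]
ee_rot: [0.827, -0.562, -0.002, 0.001]
contact_force: [0.7, -0.2, -1.5]
gripper_width: 37.9
grasp_force: 59.4
```

Request:
servo_tool(commands=[[[255, -0.0328, -0.0145, 0, 0, 0, 0], [255, -0.0328, -0.0145, 0, 0, 0, 0], [255, -0.0328, -0.0145, 0, 0, 0, 0], [255, -0.0328, -0.0145, 0, 0, 0, 0], [255, -0.0328, -0.0145, 0, 0, 0, 0], [255, -0.0328, -0.0145, 0, 0, 0, 0], [255, -0.0328, -0.0145, 0, 0, 0, 0], [255, -0.0328, -0.0145, 0, 0, 0, 0], [255, -0.0328, -0.0145, 0, 0, 0, 0], [255, -0.0328, -0.0145, 0, 0, 0, 0]]])

```text
clock: 6.72
position: [495.0, 309.6, 285.2]
ee_rot: [0.827, -0.562, -0.001, 0.002]
contact_force: [1.2, -0.6, -0.6]
gripper_width: 37.7
grasp_force: 59.4
```

Request:
servo_tool(commands=[[[255, -0.0328, -0.0145, 0, 0, 0, 0], [255, -0.0328, -0.0145, 0, 0, 0, 0], [255, -0.0328, -0.0145, 0, 0, 0, 0], [255, -0.0328, -0.0145, 0, 0, 0, 0], [255, -0.0164, -0.0072, 0, 0, 0, 0], [255, 0, 0, 0, 0, 0, 6], [255, 0, 0, 0.02, 0, 0, 6], [255, 0, 0, 0.02, 0, 0, 6], [255, 0, 0, 0, 0, 0, 0], [255, 0, 0, 0, 0, 0, 0]]])

```text
clock: 7.55
position: [501.8, 468.7, 244.3]
ee_rot: [0.73, -0.684, 0.0, 0.003]
contact_force: [0.8, -0.8, -1.6]
gripper_width: 37.4
grasp_force: 59.6
```

Run:
```python
from h import *
from bench import arm,cams
s=arm.read_state()
d=cams.get_image("wrist"); np.savez("pics/w4.npz",**d)
goal(s,[505,505,256],183); print(s["grasp_force"],s["clock"])
np.save("pics/s4.npy",np.r_[s["position"],s["ee_rot"]])
cv2.imwrite("pics/w4.png",cv2.resize(d["frame"],(800,600),interpolation=cv2.INTER_CUBIC))
```

```text
pos [501.8 468.7 244.3] yang -176.28 tilt [-0.0039 -0.0052] shift [-36.   -5.5 -11.9] turn 0.72 w 37.4
59.582279945898335 7.55
```

View pics/w4.png

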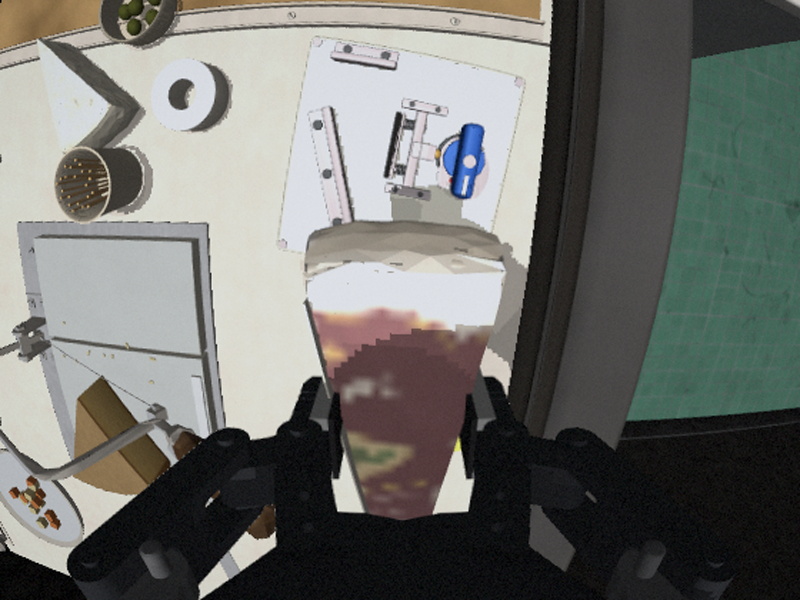

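This view shows everything needed, in 800x600 pixels:
- board corners at (315,37), (523,77) and (277,247)
- end stop at about (365,53)
- fence from (325,107) to (350,220)
- black pad from (402,112) to (387,178)
- blue bar centred at (468,160)

I'll go lower for better precision.

Request:
servo_tool(commands=[[[255, -0.02, 0, 0.02, 0, 0, 0], [255, 0, 0, 0.03, 0, 0, 0], [255, 0, 0, 0.03, 0, 0, 0], [255, 0, 0, 0.02, 0, 0, 0], [255, 0, 0, 0, 0, 0, 0], [255, 0, 0, 0, 0, 0, 0], [255, 0, 0, 0, 0, 0, 0], [255, 0, 0, 0, 0, 0, 0]]])

```text
clock: 8.27
position: [502.5, 490.9, 150.5]
ee_rot: [0.729, -0.684, -0.0, -0.003]
contact_force: [-0.4, -0.0, -1.0]
gripper_width: 37.4
grasp_force: 59.7
```

Run:
```python
from h import *
from bench import arm,cams
s=arm.read_state()
d=cams.get_image("wrist"); np.savez("pics/w5.npz",**d)
t=cams.get_image("top"); np.savez("pics/top5.npz",**t)
sc=cams.get_image("scene"); np.savez("pics/sc5.npz",**sc)
goal(s,[505,505,256],183); print(s["grasp_force"],s["clock"],s["contact_force"])
np.save("pics/s5.npy",np.r_[s["position"],s["ee_rot"]])
# project corners with rough pose
M=rot(np.radians(-9)); o=np.array([508,397.6])
P=[proj(d,[*(o+M@q),16],True) for q in [(87,-90),(-87,-90),(87,40),(-87,40)]]; print(np.round(P))
cv2.imwrite("pics/w5.png",cv2.resize(d["frame"][0:195,150:410],(800,600),interpolation=cv2.INTER_CUBIC))
```

```text
pos [502.5 490.9 150.5] yang -176.38 tilt [0.0036 0.0042] shift [ -14.3   -3.8 -105.4] turn 0.62 w 37.4
59.65669712604722 8.2667 [-0.40796672 -0.0433739  -1.03038597]
[[206. -31.]
 [402.  13.]
 [174. 110.]
 [368. 152.]]
```

View pics/w5.png

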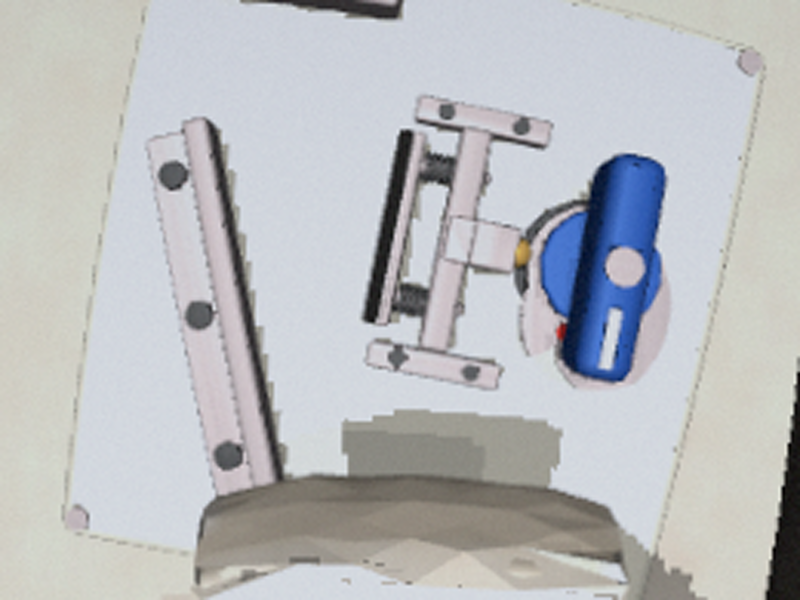

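The lower view shows the following, in crop pixels:
- fence inner edge from about (210,120) to (280,480)
- pad from (405,130) to (370,320)
- roller at (523,252) resting on the cam
- knob bar centred at about (625,265)
- board edges at left and right

I'll extract the lines by intensity profile.

Run:
```python
from h import *
d=load("w5"); g=cv2.cvtColor(d["frame"],cv2.COLOR_BGR2GRAY); k=3.077
def row(y,x0,x1): print(y,x0,g[y,x0:x1].tolist())
print("fence");[row(y,205,245) for y in (60,90,120,150)]
print("pad");[row(y,265,292) for y in (50,70,90)]
d4=load("w4"); g4=cv2.cvtColor(d4["frame"],cv2.COLOR_BGR2GRAY)
print("stop cols");[print(x,28,g4[28:58,x].tolist()) for x in (236,246,256,266,272)]
P=lambda x,y,z=16:plane(d,150+x/k,y/k,z,True)
from scipy.optimize import least_squares
E=[(0,87.5,[(150,0),(107,265),(66,515)]),(0,-87.5,[(763,80),(712,300),(660,540)]),(1,90,[(80,533),(190,552)]),(1,-90,[(580,2),(735,45)])]
f=lambda p:[ (rot(p[2]).T@(P(*q)-p[:2]))[a]-v for a,v,L in E for q in L]
r=least_squares(f,[508,398,-.15]); print("holder",r.x[:2],np.degrees(r.x[2]),np.round(r.fun,1))
np.save("pics/holder.npy",r.x)
M=rot(r.x[2])
for n,q,z in [("knob c",(628,267),66),("knobend",(628,155),66),("knobend2",(598,380),66),("roller",(523,252),30)]: print(n,M.T@(P(*q,z)-r.x[:2]),P(*q,z))
```

```text
fence
60 205 [82, 84, 57, 54, 172, 209, 209, 156, 155, 191, 193, 198, 199, 201, 185, 116, 52, 48, 67, 122, 153, 190, 211, 213, 214, 211, 210, 212, 209, 214, 213, 213, 212, 213, 211, 212, 212, 211, 213, 209]
90 205 [207, 192, 206, 206, 205, 204, 204, 208, 207, 207, 210, 209, 202, 173, 175, 191, 196, 199, 201, 200, 176, 126, 51, 53, 102, 154, 188, 214, 215, 213, 213, 214, 215, 214, 216, 213, 214, 214, 213, 212]
120 205 [215, 215, 216, 214, 214, 214, 202, 188, 205, 204, 203, 201, 204, 203, 203, 206, 206, 206, 202, 160, 173, 189, 196, 199, 201, 196, 172, 112, 56, 47, 112, 151, 205, 216, 214, 215, 214, 214, 215, 215]
150 205 [216, 216, 215, 215, 217, 215, 217, 216, 216, 216, 215, 215, 206, 190, 188, 114, 81, 82, 84, 88, 84, 84, 73, 117, 191, 132, 169, 193, 192, 193, 196, 193, 170, 112, 49, 50, 102, 147, 195, 215]
pad
50 265 [212, 212, 211, 213, 213, 214, 212, 211, 208, 212, 211, 212, 208, 105, 30, 32, 38, 47, 125, 197, 195, 166, 120, 82, 62, 84, 64]
70 265 [215, 212, 211, 215, 214, 212, 211, 212, 187, 100, 31, 36, 36, 36, 158, 202, 181, 167, 99, 154, 153, 180, 214, 214, 213, 212, 212]
90 
[... 582 characters left out ...]
 220, 220, 220, 220, 222, 222]
266 28 [212, 212, 215, 198, 204, 212, 192, 208, 208, 184, 158, 168, 152, 186, 208, 213, 211, 145, 49, 75, 132, 222, 221, 221, 219, 221, 220, 220, 220, 220]
272 28 [212, 214, 214, 210, 212, 181, 219, 158, 180, 95, 98, 91, 159, 186, 183, 210, 216, 215, 150, 64, 65, 221, 222, 220, 219, 221, 221, 222, 221, 221]
holder [506.64215237 403.75010856] -7.807827521745443 [-0.9 -3.9 -2.   2.3  3.5  1.  -1.2 -1.8  1.7  1.3]
knob c [-47.95565468 -12.81869838] [457.38964863 397.56506857]
knobend [-42.46109933 -38.23572377] [459.38033919 371.63723663]
knobend2 [-47.04826819  14.20228339] [461.95944833 424.21227737]
roller [-27.62457082 -12.81364295] [477.5329357  394.80808062]
```

```bash
cat > m.py <<'E'
from h import *
d=load("w5"); d4=load("w4"); H=np.load("pics/holder.npy")
def holderM(): return rot(H[2]),H[:2]
M,o=holderM()
q=lambda d,u,v,z:M.T@(plane(d,u,v,z,True)-o)
F=np.array([q(d,*p,32) for p in [(219.9,60),(226,90),(231.8,120),(237.8,150)]])
FB=np.array([q(d,*p,16) for p in [(223.4,60),(229,90),(234.9,120),(240.9,150)]])
PD=np.array([q(d,*p,32) for p in [(278,50),(274,70),(270.1,90)]])
ST=np.array([q(d4,*p,32) for p in [(236,40.6),(246,41.9),(256,43.5),(266,45.1),(272,46.2)]])
if __name__=="__main__":
    for n,A in dict(F=F,FB=FB,PD=PD,ST=ST).items():
        p=np.polyfit(A[:,1],A[:,0],1) if n!="ST" else np.polyfit(A[:,0],A[:,1],1)
        print(n,A.round(1).tolist(),"slope deg",np.degrees(np.arctan(p[0])).round(2),"at0",p[1].round(2))
    print("camera",d["T"][:3,3],"axis",-d["T"][:3,2])
    s=np.load("pics/s5.npy"); r=R.from_quat(s[3:])
    # wedge corners in tool frame
    def tool(u,v,tz):
        c,w=ray(d,u,v,True); c=r.inv().apply(c-s[:3]); w=r.inv().apply(w); return c+w*(tz-c[2])/w[2]
    k=3.077
    g=cv2.cvtColor(d["frame"],cv2.COLOR_BGR2GRAY)
    for u,v,tz in [(205,500,18),(612,512,18),(195,590,-26),(628,580,-26)]: print(tool(150+u/k,v/k,tz).round(1))
    u4,v4=1/1.42857,1/1.42857
E
python3 m.py
```

```text
F [[53.7, -15.1], [44.2, 8.1], [35.2, 31.3], [26.1, 54.6]] slope deg -21.54 at0 47.6
FB [[54.1, -16.8], [44.4, 7.9], [34.8, 32.4], [25.1, 57.2]] slope deg -21.4 at0 47.51
PD [[10.0, -31.0], [9.8, -14.4], [9.7, 1.9]] slope deg -0.6 at0 9.69
ST [[61.6, -70.6], [50.6, -70.9], [39.7, -70.9], [28.8, -71.1], [22.3, -71.1]] slope deg 0.8 at0 -71.49
camera [506.42829345 408.44272049 292.8677859 ] axis [-0.01781225  0.32454405 -0.94570285]
[ 49.5 -32.1  18. ]
[47.6 35.4 18. ]
[ 47.1 -25.  -26. ]
[ 48.5  28.5 -26. ]
```

Run:
```python
from h import *
for n,sn in (("w4","s4"),("w5","s5")):
    d=load(n); s=np.load(f"pics/{sn}.npy"); r=R.from_quat(s[3:])
    for P in [(0,0,-18),(0,18.7,-18),(0,-18.7,-18),(49.1,-27.6,-26),(50.2,27.6,-26),(49.1,-27.6,18),(50.2,27.6,18)]:
        print(n,P,np.round(proj(d,s[:3]+r.apply(P),True),1))
    T=d["T"]; print("cam in tool",r.inv().apply(T[:3,3]-s[:3]).round(1), r.inv().apply(-T[:3,2]).round(4), r.inv().apply(T[:3,0]).round(4))
d=load("w5"); g=cv2.cvtColor(d["frame"],cv2.COLOR_BGR2GRAY)
for y in (280,290,300): print(y,g[y,220:345].tolist())
cv2.imwrite("pics/w5b.png",cv2.resize(d["frame"][140:340,150:415],(795,600),interpolation=cv2.INTER_CUBIC))
```

```text
w4 (0, 0, -18) [279.3 286.3]
w4 (0, 18.7, -18) [320.3 286. ]
w4 (0, -18.7, -18) [238.3 285.8]
w4 (49.1, -27.6, -26) [206.3 186.7]
w4 (50.2, 27.6, -26) [352.2 184.1]
w4 (49.1, -27.6, 18) [225.3 163.1]
w4 (50.2, 27.6, 18) [334.1 161.1]
cam in tool [  82.     0.8 -142.7] [-3.212e-01  9.000e-04  9.470e-01] [ 1.6e-03  1.0e+00 -5.0e-04]
w5 (0, 0, -18) [279.3 286.3]
w5 (0, 18.7, -18) [320.3 286. ]
w5 (0, -18.7, -18) [238.3 285.8]
w5 (49.1, -27.6, -26) [206.3 186.7]
w5 (50.2, 27.6, -26) [352.2 184.1]
w5 (49.1, -27.6, 18) [225.3 163.2]
w5 (50.2, 27.6, 18) [334.1 161.1]
cam in tool [  82.     0.8 -142.7] [-0.3212  0.001   0.947 ] [ 1.6e-03  1.0e+00 -5.0e-04]
280 [44, 61, 64, 62, 60, 61, 64, 65, 63, 61, 63, 60, 31, 6, 3, 13, 5, 11, 68, 79, 86, 94, 98, 104, 102, 98, 91, 86, 75, 68, 64, 60, 63, 64, 65, 62, 63, 62, 65, 65, 63, 65, 66, 67, 64, 69, 66, 64, 68, 69, 68, 70, 66, 68, 68, 65, 67, 66, 65, 66, 67, 64, 66, 67, 67, 64, 66, 65, 64, 65, 68, 66, 66, 65, 66, 66, 66, 63, 64, 66, 63, 67, 64, 66, 67, 62, 64, 65, 64, 62, 63, 64, 66, 66, 66, 68, 65, 63, 64, 62, 64, 64, 67, 66, 62, 59, 19, 1, 0, 16, 1
[... 360 characters left out ...]
4, 66, 66, 66, 66, 67, 64, 63, 67, 65, 66, 64, 68, 65, 66, 66, 69, 62, 66, 66, 65, 70, 65, 65, 65, 65, 63, 62, 65, 58, 30, 5, 5, 4, 10, 14, 11, 5, 22, 58, 59, 60, 60, 62, 62, 62, 63, 62, 63, 62]
300 [16, 17, 10, 16, 14, 55, 101, 106, 106, 107, 27, 25, 23, 21, 13, 4, 15, 18, 21, 60, 67, 65, 67, 69, 66, 66, 66, 67, 66, 65, 64, 65, 68, 58, 65, 63, 62, 64, 65, 66, 64, 63, 64, 62, 66, 64, 66, 66, 66, 66, 66, 64, 63, 64, 64, 63, 66, 66, 67, 66, 62, 65, 66, 63, 66, 61, 65, 66, 66, 66, 62, 66, 63, 64, 64, 62, 68, 62, 66, 65, 66, 60, 63, 65, 65, 61, 66, 64, 61, 63, 67, 64, 68, 67, 65, 61, 63, 63, 65, 63, 63, 60, 50, 22, 7, 13, 6, 9, 15, 17, 28, 27, 28, 51, 107, 107, 106, 95, 44, 14, 5, 15, 14, 15, 8]
```

View pics/w5b.png

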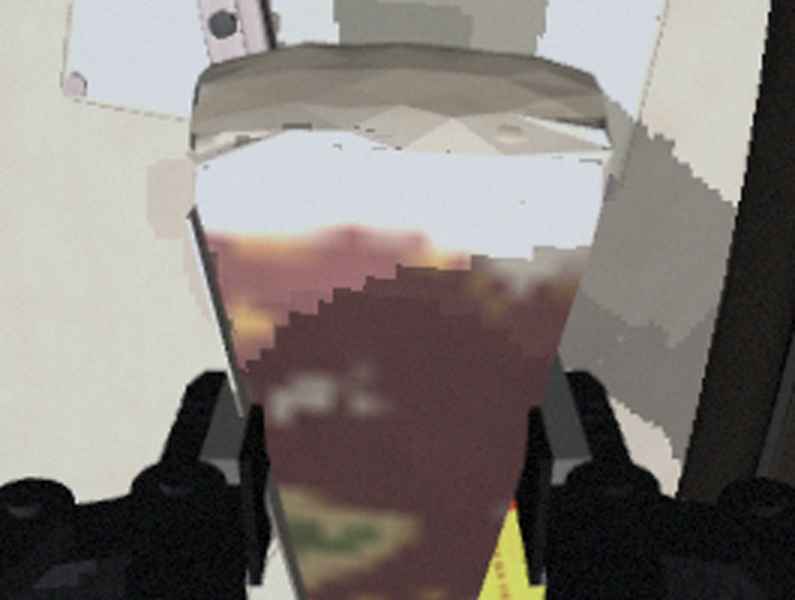

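The close-up shows the wedge between the fingers, with the white top face ending at the rind corners (192,155) and (608,150). The left edge runs (200,235) to (300,600) and the right edge (605,190) to (483,590). I'll get its yaw in the hand from those edges.

Run:
```python
from h import *
d=load("w5"); s=np.load("pics/s5.npy"); r=R.from_quat(s[3:])
f=d["frame"].astype(int)
def tool(u,v,tz):
    c,w=ray(d,u,v,True); c=r.inv().apply(c-s[:3]); w=r.inv().apply(w); return (c+w*(tz-c[2])/w[2])[:2]
for v in (205,220,230,240,250,260,335): print(v,"L",f[v,205:255:1].sum(1).tolist() if v in(220,240) else "", "R", f[v,320:362].sum(1).tolist() if v in (220,240) else "")
L=np.array([tool(150+u/3,140+v/3,-26) for u,v in [(200,235),(232,350),(262,440),(300,600)]])
Rr=np.array([tool(150+u/3,140+v/3,-26) for u,v in [(605,190),(580,275),(556,360),(483,590)]])
for n,A in (("L",L),("R",Rr)):
    p=np.polyfit(A[:,0],A[:,1],1); print(n,A.round(1).tolist(),np.degrees(np.arctan(p[0])).round(2),p[1].round(2))
```

```text
205 L  R 
220 L [626, 617, 626, 623, 619, 620, 595, 589, 590, 634, 431, 189, 190, 253, 361, 384, 394, 400, 406, 422, 439, 455, 475, 489, 508, 528, 533, 528, 534, 532, 535, 545, 540, 542, 539, 550, 549, 552, 553, 558, 560, 550, 548, 550, 540, 537, 538, 535, 528, 510] R [653, 658, 647, 648, 648, 648, 656, 655, 654, 650, 643, 651, 652, 650, 645, 653, 654, 657, 654, 653, 648, 654, 646, 657, 653, 642, 646, 547, 393, 396, 393, 396, 396, 390, 393, 394, 397, 383, 392, 389, 385, 392]
230 L  R 
240 L [626, 620, 629, 631, 625, 628, 625, 626, 630, 624, 588, 579, 579, 588, 631, 544, 203, 193, 226, 309, 377, 384, 395, 407, 411, 423, 418, 405, 392, 381, 378, 360, 358, 354, 351, 358, 362, 359, 356, 359, 368, 368, 348, 346, 346, 352, 348, 339, 340, 355] R [284, 282, 278, 279, 273, 270, 259, 253, 240, 239, 231, 231, 234, 225, 241, 244, 248, 239, 249, 248, 256, 341, 351, 353, 347, 345, 347, 345, 373, 395, 397, 401, 395, 393, 395, 393, 387, 391, 384, 389, 391, 389]
250 L  R 
260 L  R 
335 L  R 
L [[36.3, -24.4], [19.4, -21.2], [4.8, -17.9], [-26.3, -14.0]] -9.45 -17.93
R [[42.5, 27.9], [30.7, 25.5], [17.9, 23.1], [-24.0, 15.0]] 10.96 19.62
```

Request:
servo_tool(commands=[[[255, 0.02, -0.005, 0, 0, 0, 0], [255, 0.0325, -0.0085, 0, 0, 0, 0], [255, 0.0325, -0.0085, 0, 0, 0, 0], [255, 0.0215, -0.0051, 0, 0, 0, 0], [255, 0, 0, 0.03, 0, 0, 0], [255, 0, 0, 0.03, 0, 0, 0], [255, 0, 0, 0.025, 0, 0, 0], [255, 0, 0, 0.008, 0, 0, 0], [255, 0, 0, 0, 0, 0, 0], [255, 0, 0, 0, 0, 0, 0]]])

```text
clock: 9.25
position: [535.8, 385.9, 55.4]
ee_rot: [0.729, -0.684, 0.0, -0.001]
contact_force: [0.0, 0.4, -1.0]
gripper_width: 37.8
grasp_force: 59.7
```

Request:
servo_tool(commands=[[[255, 0, 0, 0, 0, 0, 0], [255, 0, 0, 0, 0, 0, 0]]])

```text
clock: 9.42
position: [536.0, 386.4, 56.5]
ee_rot: [0.729, -0.684, 0.0, -0.002]
contact_force: [0.3, -0.2, -1.3]
gripper_width: 37.1
grasp_force: 59.7
```

Run:
```python
from h import *
from bench import arm,cams
s=arm.read_state()
d=cams.get_image("wrist"); np.savez("pics/w6.npz",**d)
goal(s,[536.3,386.3,57],183.5); print(s["clock"],s["contact_force"])
np.save("pics/s6.npy",np.r_[s["position"],s["ee_rot"]])
M=rot(np.radians(-7.2)); o=np.array([506.64-0,403.75])
print("stop edge px",[np.round(proj(d,[*(o+M@q),32],True),1).tolist() for q in [(25,-71.4),(60,-71.4)]],"pad",[np.round(proj(d,[*(o+M@q),32],True),1).tolist() for q in [(9.7,-38),(9.7,-10)]])
cv2.imwrite("pics/w6.png",cv2.resize(d["frame"][60:260,140:405],(795,600),interpolation=cv2.INTER_CUBIC))
```

```text
pos [536.  386.4  56.5] yang -176.38 tilt [0.0031 0.0029] shift [ 0.1 -0.3 -0.5] turn 0.12 w 37.1
9.4167 [ 0.3083613  -0.22632957 -1.27313053]
stop edge px [[312.8, 148.1], [246.3, 135.6]] pad [[326.7, 212.6], [315.2, 256.8]]
```

View pics/w6.png

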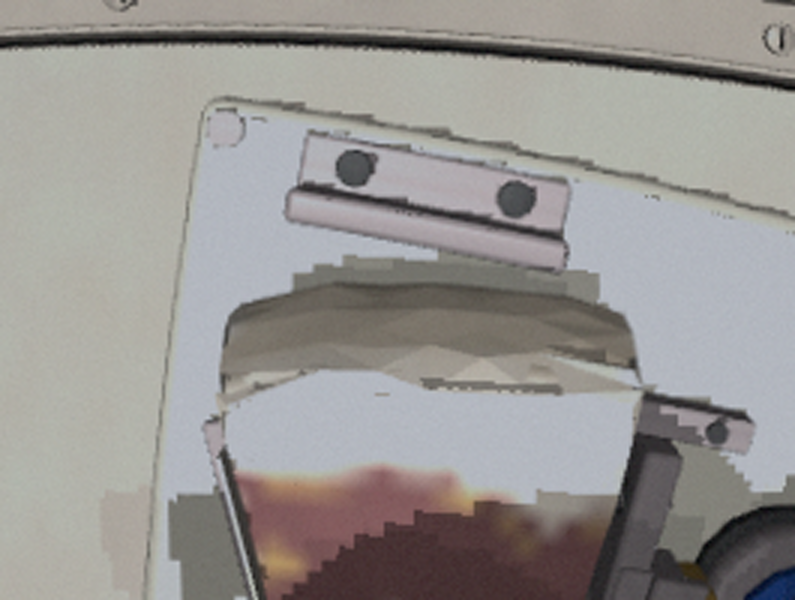

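The view shows the wedge over its place, with the stop's inner edge from (288,218) to (562,270) and the rind outline at about (345,283). There is a clear gap to the stop, the fence top shows at left and the jaw at right.

Run:
```python
from h import *
d=load("w6"); M=rot(np.radians(-7.2)); o=np.array([506.64,403.75])
P=lambda u,v,z:(M.T@(plane(d,140+u/3,60+v/3,z,True)-o)).round(1)
print("stop",P(288,218,32),P(562,270,32))
for z in (40,50,60): print(z,"rind",P(345,283,z),P(450,287,z),P(560,297,z),"cornL",P(232,315,z),"cornR",P(628,318,z))
print("top corners",P(222,400,82),P(640,388,82))
print("stop clamp",P(650,400,32),P(752,418,32),"jaw/pad",P(640,437,32),P(680,450,32),P(592,598,32))
print("fence end", P(205,425,32),P(215,465,32),P(232,510,32))
g=cv2.cvtColor(d["frame"],cv2.COLOR_BGR2GRAY)
for v in (214,224,234,244,254): print(v,g[v,325:372].tolist())
```

```text
stop [ 65.6 -72. ] [ 17.3 -72. ]
40 rind [ 53.5 -64. ] [ 36.3 -66.6] [ 18.  -68.5] cornL [ 71.4 -55.2] cornR [  5.8 -67.4]
50 rind [ 53.  -65.9] [ 36.9 -68.3] [ 19.7 -70.2] cornL [ 69.8 -57.7] cornR [  8.3 -69.1]
60 rind [ 52.5 -67.9] [ 37.5 -70.1] [ 21.4 -71.8] cornL [ 68.2 -60.2] cornR [ 10.8 -70.8]
top corners [ 64.4 -54.4] [ 12.5 -66.1]
stop clamp [ -4.  -52.1] [-24.5 -52.6] jaw/pad [ -4.  -44.8] [-12.3 -43.8] [ -3.7 -10.6]
fence end [ 75.  -31.9] [ 72.2 -24.4] [ 67.9 -15.9]
214 [182, 183, 183, 185, 184, 182, 182, 183, 180, 181, 184, 184, 184, 184, 182, 184, 183, 181, 182, 182, 184, 182, 180, 175, 67, 39, 45, 40, 46, 64, 83, 88, 92, 94, 96, 90, 97, 94, 92, 91, 93, 87, 106, 129, 130, 133, 130]
224 [143, 141, 142, 139, 159, 174, 176, 177, 172, 176, 174, 175, 172, 172, 173, 170, 171, 172, 170, 169, 166, 122, 56, 36, 38, 42, 62, 78, 87, 95, 94, 94, 90, 93, 91, 89, 91, 94, 87, 107, 129, 133, 130, 128, 128, 129, 129]
234 [115, 108, 102, 97, 92, 85, 86, 89, 86, 88, 87, 90, 90, 89, 90, 92, 87, 90, 69, 39, 40, 38, 43, 58, 76, 76, 82, 81, 80, 82, 80, 88, 89, 90, 92, 88, 99, 116, 115, 114, 111, 113, 114, 112, 113, 115, 113]
244 [62, 61, 62, 62, 59, 60, 61, 61, 63, 61, 64, 62, 63, 63, 59, 44, 43, 37, 47, 39, 48, 68, 76, 82, 81, 78, 82, 78, 78, 78, 81, 81, 74, 53, 42, 45, 53, 43, 61, 93, 112, 115, 110, 114, 118, 112, 113]
254 [62, 65, 64, 62, 63, 62, 63, 61, 62, 60, 64, 54, 36, 41, 45, 42, 39, 51, 69, 69, 68, 74, 83, 80, 81, 84, 82, 84, 85, 82, 84, 70, 42, 65, 73, 79, 80, 76, 78, 73, 66, 64, 61, 59, 55, 51, 49]
```

The rind bulges to about 1 mm from the stop, so I'll shift 1.3 mm toward +y and 0.4 mm toward +x. Then I'll lower just past the fence tops and feel for contact.

Request:
servo_tool(commands=[[[255, -0.0013, -0.0004, 0, 0, 0, 0], [255, 0, 0, 0, 0, 0, 0], [255, 0, 0, 0.003, 0, 0, 0], [255, 0, 0, 0.003, 0, 0, 0], [255, 0, 0, 0.002, 0, 0, 0], [255, 0, 0, 0, 0, 0, 0], [255, 0, 0, 0, 0, 0, 0]]])

```text
clock: 10.05
position: [535.2, 386.3, 45.8]
ee_rot: [0.729, -0.685, 0.0, 0.0]
contact_force: [-0.3, 0.3, -2.0]
gripper_width: 38.0
grasp_force: 59.7
```

Run:
```python
from h import *
from bench import arm
s=arm.read_state(); goal(s,[536.4,387.7,34.3],183.5); print(s["contact_force"].round(1) if hasattr(s["contact_force"],'round') else s["contact_force"],s["wrist_torque"])
```

```text
pos [535.2 386.3  45.8] yang -176.42 tilt [-0.0006 -0.0007] shift [-1.4 -1.3 11.5] turn 0.08 w 38.0
[-0.3  0.3 -2. ] [-0.01922297  0.01708059 -0.02652376]
```

Request:
servo_tool(commands=[[[255, 0, 0, 0, 0, 0, 0], [255, 0, 0, 0, 0, 0, 0], [255, 0, 0, 0, 0, 0, 0], [255, 0, 0, 0, 0, 0, 0]]])

```text
clock: 10.38
position: [535.4, 386.5, 46.3]
ee_rot: [0.729, -0.685, -0.0, -0.0]
contact_force: [-0.3, 0.3, -2.2]
gripper_width: 37.2
grasp_force: 59.7
```

Run:
```python
from h import *
from bench import arm,cams
s=arm.read_state(); goal(s,[536.4,387.7,34.3],183.5); print(s["joint_vel"])
d=cams.get_image("wrist"); np.savez("pics/w7.npz",**d)
s=arm.read_state(); goal(s,[536.4,387.7,34.3],183.5)
g=cv2.cvtColor(d["frame"],cv2.COLOR_BGR2GRAY)
for u in (250,280,310): print(u,100,g[100:170,u].tolist())
```

```text
pos [535.4 386.5  46.3] yang -176.42 tilt [0.0001 0.0001] shift [-1.1 -1.1 12. ] turn 0.08 w 37.2
[ 0.00074594 -0.00178019 -0.00127601 -0.0007093   0.00037614 -0.00096855]
pos [535.4 386.5  46.3] yang -176.42 tilt [0.0001 0.0002] shift [-1.1 -1.1 12. ] turn 0.08 w 37.3
250 100 [156, 171, 176, 164, 152, 158, 118, 139, 172, 175, 175, 171, 86, 71, 80, 79, 82, 82, 79, 77, 72, 107, 155, 171, 148, 47, 53, 77, 127, 154, 172, 176, 172, 168, 161, 163, 161, 144, 121, 129, 180, 182, 181, 181, 185, 180, 183, 168, 114, 112, 113, 113, 114, 110, 91, 88, 98, 98, 99, 98, 98, 98, 96, 106, 107, 109, 109, 106, 108, 106]
280 100 [175, 175, 146, 101, 111, 139, 168, 176, 181, 182, 183, 155, 122, 159, 175, 174, 174, 172, 170, 172, 174, 174, 171, 167, 173, 175, 175, 175, 174, 174, 108, 54, 51, 106, 135, 158, 178, 170, 165, 161, 162, 158, 153, 138, 133, 155, 176, 176, 179, 152, 113, 112, 113, 115, 86, 75, 85, 91, 93, 94, 92, 89, 92, 109, 116, 116, 113, 115, 117, 114]
310 100 [175, 172, 173, 175, 174, 175, 174, 177, 119, 95, 107, 108, 168, 174, 174, 180, 179, 141, 123, 155, 168, 140, 63, 81, 85, 85, 80, 80, 81, 83, 75, 77, 74, 71, 139, 169, 96, 52, 50, 103, 136, 155, 172, 164, 163, 161, 159, 159, 150, 134, 116, 107, 113, 111, 111, 112, 97, 82, 84, 93, 95, 96, 94, 94, 92, 108, 116, 116, 113, 112]
```

Run:
```python
from h import *
d=load("w7"); M=rot(np.radians(-7.2)); o=np.array([506.64,403.75])
P=lambda u,v,z:(M.T@(plane(d,u,v,z,True)-o)).round(1)
print("stop",[P(*q,32).tolist() for q in ((250,139.3),(280,144.5),(310,149.7))])
for z in (40,45,50): print(z,[P(*q,z).tolist() for q in ((250,153.7),(280,153.5),(310,155.7))])
f=d["frame"]; g=cv2.cvtColor(f,cv2.COLOR_BGR2GRAY)
# white top face / fence region rows
for v in (195,205,215): print(v,"L",200,g[v,195:230].tolist(),"R",345,g[v,340:385].tolist())
print([np.round(proj(d,[*(o+M@q),32],True),1).tolist() for q in [(9.7,-38),(9.7,-10),(53.5,-15)]])
```

```text
stop [[56.3, -71.3], [41.5, -71.5], [26.7, -71.8]]
40 [[54.6, -65.8], [40.9, -68.5], [27.0, -70.1]]
45 [[54.3, -66.8], [41.1, -69.3], [27.7, -70.9]]
50 [[54.0, -67.7], [41.2, -70.2], [28.3, -71.7]]
195 L 200 [183, 183, 185, 182, 180, 181, 181, 181, 181, 179, 182, 181, 182, 182, 182, 180, 181, 173, 163, 166, 171, 178, 181, 182, 182, 180, 181, 182, 179, 179, 181, 183, 177, 177, 182] R 345 [180, 180, 179, 181, 182, 182, 183, 182, 182, 183, 178, 163, 144, 113, 63, 73, 83, 99, 105, 138, 152, 175, 183, 178, 181, 181, 181, 180, 181, 180, 183, 180, 180, 181, 179, 182, 181, 184, 178, 181, 179, 181, 179, 182, 182]
205 L 200 [181, 181, 180, 183, 184, 182, 182, 181, 181, 144, 95, 72, 63, 70, 79, 95, 87, 86, 112, 153, 177, 182, 183, 180, 182, 182, 179, 180, 179, 182, 184, 180, 181, 183, 180] R 345 [183, 181, 181, 181, 182, 182, 180, 181, 182, 180, 163, 50, 57, 86, 97, 95, 93, 91, 93, 93, 94, 93, 91, 91, 92, 93, 149, 149, 150, 149, 152, 151, 152, 150, 150, 150, 151, 150, 151, 154, 147, 141, 118, 81, 82]
215 L 200 [180, 181, 181, 182, 183, 182, 182, 182, 179, 163, 158, 160, 160, 160, 161, 160, 156, 170, 179, 112, 55, 59, 89, 118, 141, 179, 179, 182, 183, 182, 181, 183, 182, 179, 183] R 345 [182, 183, 183, 182, 181, 181, 182, 177, 173, 126, 120, 81, 42, 42, 40, 38, 42, 44, 45, 48, 50, 49, 44, 49, 51, 49, 46, 54, 91, 123, 128, 130, 127, 128, 129, 129, 131, 129, 131, 125, 127, 149, 149, 158, 141]
[[327.9, 219.1], [315.7, 265.2], [238.6, 243.9]]
```

Request:
servo_tool(commands=[[[255, -0.0015, -0.0009, 0, 0, 0, 0], [255, 0, 0, 0, 0, 0, 0], [255, 0, 0, 0.003, 0, 0, 0], [255, 0, 0, 0.003, 0, 0, 0], [255, 0, 0, 0.003, 0, 0, 0], [255, 0, 0, 0, 0, 0, 0], [255, 0, 0, 0, 0, 0, 0], [255, 0, 0, 0, 0, 0, 0]]])

```text
clock: 11.1
position: [536.2, 388.0, 37.1]
ee_rot: [0.729, -0.685, 0.0, 0.0]
contact_force: [-0.6, 0.8, -2.6]
gripper_width: 37.5
grasp_force: 59.7
```

```bash
cat > st.py <<'E'
from h import *
from bench import arm
import sys
s=arm.read_state(); goal(s,eval(sys.argv[1]),float(sys.argv[2])); print(s["clock"],"F",np.round(s["contact_force"],1),"T",np.round(s["wrist_torque"],3),"g",round(s["grasp_force"],1),"j6",round(s["joints"][5],3))
E
python3 st.py "[536.2,388.1,34.3]" 183.5
```

```text
pos [536.2 388.   37.1] yang -176.42 tilt [-0.0001 -0.0002] shift [-0.1 -0.   2.8] turn 0.08 w 37.5
11.1 F [-0.6  0.8 -2.6] T [ 0.044  0.012 -0.012] g 59.7 j6 -0.808
```

Request:
servo_tool(commands=[[[255, 0, 0, 0.0015, 0, 0, 0], [255, 0, 0, 0.001, 0, 0, 0], [255, 0, 0, 0, 0, 0, 0], [255, 0, 0, 0, 0, 0, 0]]])

```text
clock: 11.43
position: [536.1, 388.0, 34.6]
ee_rot: [0.729, -0.685, -0.0, 0.0]
contact_force: [-0.6, -1.0, -0.9]
gripper_width: 37.5
grasp_force: 59.7
```

```bash
python3 st.py "[536.2,388.1,34.3]" 183.5
```

```text
pos [536.1 388.   34.6] yang -176.42 tilt [-0.0001 -0.0001] shift [-0.1 -0.1  0.3] turn 0.08 w 37.5
11.4333 F [-0.6 -1.  -0.9] T [ 0.001  0.006 -0.007] g 59.7 j6 -0.808
```

Request:
servo_tool(commands=[[[255, 0, 0, 0.0004, 0, 0, 0], [255, 0, 0, 0, 0, 0, 0], [70, 0, 0, 0, 0, 0, 0], [70, 0, 0, 0, 0, 0, 0], [70, 0, 0, 0, 0, 0, 0], [70, 0, 0, 0, 0, 0, 0], [70, 0, 0, 0, 0, 0, 0]]])

```text
clock: 12.02
position: [536.3, 388.2, 34.6]
ee_rot: [0.729, -0.685, 0.0, -0.0]
contact_force: [-0.4, -0.6, 0.4]
gripper_width: 62.1
grasp_force: 0.0
```

Request:
servo_tool(commands=[[[70, 0, 0, -0.01, 0, 0, 0], [70, 0, 0, -0.03, 0, 0, 0], [70, 0, 0, -0.035, 0, 0, 0], [70, 0, 0, -0.035, 0, 0, 0], [70, 0, 0, -0.02, 0, 0, 0], [70, -0.02, 0, 0, 0, 0, 0], [70, -0.03, 0, 0, 0, 0, 0], [70, 0, 0, 0, 0, 0, 0], [70, 0, 0, 0, 0, 0, 0], [70, 0, 0, 0, 0, 0, 0]]])

```text
clock: 12.85
position: [532.8, 437.7, 164.5]
ee_rot: [0.729, -0.685, 0.0, 0.0]
contact_force: [0.9, 0.5, -0.1]
gripper_width: 61.9
grasp_force: 0.0
```

```bash
python3 st.py "[458,396.5,90]" 172.8
python3 - <<'E'
from h import *
from bench import cams
d=cams.get_image("wrist"); np.savez("pics/w8.npz",**d); np.savez("pics/t8.npz",**cams.get_image("top"))
f=d["frame"]; hsv=cv2.cvtColor(f,cv2.COLOR_BGR2HSV); M=rot(np.radians(-7.2)); o=np.array([506.64,403.75])
m=cv2.inRange(hsv,(100,130,50),(130,255,255))
n,l,st,c=cv2.connectedComponentsWithStats(m); i=1+st[1:,4].argmax(); print("blue",st[i],c[i])
# bar top: bright blue
for c_ in cv2.findContours(m,0,2)[0]:
    if cv2.contourArea(c_)>100:
        r=cv2.minAreaRect(c_); print(r); B=np.array([plane(d,*p,66,True) for p in cv2.boxPoints(r)]); print(B.round(1).tolist()); print("c66",plane(d,*r[0],66,True))
# predicted wedge corners if seat=(31.2,13)
th=np.radians(-0.8); S=o+M@[31.2,13]
print([np.round(proj(d,[*(S+rot(th)@q),60],True)).tolist() for q in [(-28,-75),(27,-70),(-11,76),(-10,73)]])
w=cv2.inRange(hsv,(0,0,0),(255,255,255));
E
```

```text
pos [532.8 437.7 164.5] yang -176.4 tilt [-0.0003 -0.0004] shift [36.4 77.2 74.5] turn 10.8 w 61.9
12.85 F [ 0.9  0.5 -0.1] T [ 0.043 -0.006 -0.022] g 0.0 j6 -0.859
blue [ 360  124   32   68 1002] [376.0758483  155.94011976]
((358.5588684082031, 151.76470947265625), (12.126781463623047, 32.7423095703125), 14.03624439239502)
[[482.1, 403.9], [478.7, 378.9], [469.2, 380.2], [472.5, 405.4]]
c66 [475.69901552 392.03504682]
((375.4176940917969, 158.37059020996094), (20.499929428100586, 66.92305755615234), 12.528807640075684)
[[472.3, 421.4], [467.0, 369.3], [450.5, 370.8], [455.2, 423.8]]
c66 [461.55436049 395.95290317]
[[319.0, 77.0], [245.0, 78.0], [280.0, 258.0], [280.0, 255.0]]
```

Request:
servo_tool(commands=[[[70, 0.012, 0.0255, 0, 0, 0, 0], [70, 0.012, 0.0255, 0, 0, 0, 0], [70, 0.0124, 0.0244, 0, 0, 0, 0], [70, 0, 0, 0, 0, 0, 4.5], [70, 0, 0, 0, 0, 0, 4.5], [70, 0, 0, 0, 0, 0, 0], [70, 0, 0, 0, 0, 0, 0], [70, 0, 0, 0, 0, 0, 0], [70, 0, 0, 0, 0, 0, 0]]])

```text
clock: 13.7
position: [460.3, 396.7, 164.2]
ee_rot: [-0.673, 0.74, -0.0, -0.0]
contact_force: [-0.4, 0.5, 0.3]
gripper_width: 62.0
grasp_force: 0.0
```

```bash
cat > knob.py <<'E'
from h import *
from bench import cams,arm
import sys
s=arm.read_state(); d=cams.get_image("wrist"); np.savez(f"pics/{sys.argv[1]}.npz",**d)
r=R.from_quat(s["ee_rot"]); f=d["frame"]; hsv=cv2.cvtColor(f,cv2.COLOR_BGR2HSV)
m=cv2.inRange(hsv,(100,130,50),(130,255,255)); n,l,st,c=cv2.connectedComponentsWithStats(m); i=1+st[1:,4].argmax(); print("blue",st[i])
def tool(u,v,z):
    p=plane(d,u,v,z,True); return r.inv().apply([p[0]-s["position"][0],p[1]-s["position"][1],0])[:2]
for y in range(st[i][1],st[i][1]+st[i][3],6):
    x=np.where(l[y]==i)[0]; print(y,x.min(),x.max(),"V",f[y,x.min():x.max()+1,0][::4].tolist(),"tool@66",tool(x.min(),y,66).round(1),tool(x.max(),y,66).round(1))
print("ends",tool(280,st[i][1],66),tool(280,st[i][1]+st[i][3],66))
E
python3 knob.py w9; python3 st.py "[459.8,396.5,90]" 174.5
```

```text
blue [ 265  166   36   68 1321]
166 278 286 V [63, 56, 61] tool@66 [30.4 -1.5] [30.4  4.6]
172 274 291 V [58, 121, 131, 133, 63] tool@66 [25.7 -4.5] [25.8  8.4]
178 274 291 V [88, 112, 121, 114, 96] tool@66 [21.  -4.6] [21.   8.4]
184 268 296 V [78, 103, 96, 112, 114, 105, 118, 98] tool@66 [16.3 -9.2] [16.3 12.3]
190 265 299 V [79, 99, 97, 90, 99, 101, 89, 104, 117] tool@66 [ 11.5 -11.6] [11.5 14.7]
196 265 300 V [97, 100, 99, 88, 99, 102, 85, 102, 103] tool@66 [  6.6 -11.6] [ 6.6 15.6]
202 267 298 V [98, 99, 81, 101, 100, 78, 74, 102] tool@66 [  1.7 -10.1] [ 1.7 14.1]
208 272 292 V [97, 86, 101, 100, 94, 98] tool@66 [-3.3 -6.3] [-3.3  9.5]
214 274 290 V [73, 93, 98, 99, 81] tool@66 [-8.3 -4.7] [-8.3  7.9]
220 275 290 V [80, 96, 127, 98] tool@66 [-13.4  -3.9] [-13.4   8. ]
226 275 290 V [80, 100, 127, 94] tool@66 [-18.6  -4. ] [-18.6   8.1]
232 276 288 V [82, 101, 118, 88] tool@66 [-23.9  -3.2] [-23.9   6.5]
ends [3.04002774e+01 2.35902800e-02] [-25.63311132   0.03540016]
pos [460.3 396.8 164.1] yang 174.6 tilt [-0.0002 -0.0003] shift [ 0.3  0.5 74.1] turn 0.1 w 62.2
13.75 F [ 0.6  0.  -0.9] T [-0.054 -0.016 -0.026] g 0.0 j6 -1.072
```

Request:
servo_tool(commands=[[[130, 0.0012, 0.001, 0.02, 0, 0, 0], [130, 0, 0, 0.025, 0, 0, 0], [130, 0, 0, 0.025, 0, 0, 0], [130, 0, 0, 0.025, 0, 0, 0], [130, 0, 0, 0.015, 0, 0, 0], [130, 0, 0, 0.009, 0, 0, 0], [130, 0, 0, 0, 0, 0, 0], [130, 0, 0, 0, 0, 0, 0], [130, 0, 0, 0, 0, 0, 0]]])

```text
clock: 14.5
position: [459.7, 396.6, 46.6]
ee_rot: [-0.673, 0.74, 0.0, 0.001]
contact_force: [0.8, 0.3, 0.4]
gripper_width: 42.0
grasp_force: 0.0
```

```bash
python3 st.py "[459.4,395.5,44.5]" 174.5
```

```text
pos [459.7 396.6  46.6] yang 174.61 tilt [0.0017 0.0018] shift [1.2 0.2 2.1] turn 0.11 w 42.0
14.5 F [0.8 0.3 0.4] T [-0.037  0.076 -0.005] g 0.0 j6 -1.073
```

Request:
servo_tool(commands=[[[130, 0.001, 0, 0.0015, 0, 0, 0], [130, 0, 0, 0, 0, 0, 0], [255, 0, 0, 0, 0, 0, 0], [255, 0, 0, 0, 0, 0, 0], [255, 0, 0, 0, 0, 0, 0], [255, 0, 0, 0, 0, 0, 0], [255, 0, 0, 0, 0, 0, 0], [255, 0, 0, 0, 0, 0, 0], [255, 0, 0, 0, 0, 0, 0]]])

```text
clock: 15.25
position: [459.4, 394.9, 44.5]
ee_rot: [-0.673, 0.74, -0.0, 0.001]
contact_force: [0.8, -1.9, 5.9]
gripper_width: 12.9
grasp_force: 60.2
```

```bash
python3 st.py "[459.4,395.5,44.5]" 174.5
```

```text
pos [459.4 394.9  44.5] yang 174.59 tilt [0.001  0.0006] shift [-0.6  0.   0. ] turn 0.09 w 12.9
15.25 F [ 0.8 -1.9  5.9] T [-0.522 -0.287 -0.024] g 60.2 j6 -1.072
```

Request:
servo_tool(commands=[[[255, 0, 0, 0, 0, 0, 4], [255, 0, 0, 0, 0, 0, 4], [255, 0, 0, 0, 0, 0, 0], [255, 0, 0, 0, 0, 0, 0]]])

```text
clock: 15.58
position: [459.1, 395.0, 44.5]
ee_rot: [-0.62, 0.785, 0.0, 0.0]
contact_force: [0.4, -2.0, 5.8]
gripper_width: 13.1
grasp_force: 60.3
```

```bash
python3 st.py "[459.4,395.5,44.5]" 174.5
```

```text
pos [459.1 395.   44.5] yang 166.58 tilt [0.0007 0.0005] shift [-0.6 -0.2  0. ] turn -7.92 w 13.1
15.5833 F [ 0.4 -2.   5.8] T [-0.448 -0.029 -0.045] g 60.3 j6 -1.212
```

Request:
servo_tool(commands=[[[255, 0, 0, 0, 0, 0, 4], [255, 0, 0, 0, 0, 0, 4], [255, 0, 0, 0, 0, 0, 0], [255, 0, 0, 0, 0, 0, 0]]])

```text
clock: 15.92
position: [458.9, 395.1, 44.5]
ee_rot: [-0.563, 0.826, 0.0, 0.0]
contact_force: [-1.1, -1.4, 6.9]
gripper_width: 13.0
grasp_force: 60.4
```

```bash
python3 st.py "[459.4,395.5,44.5]" 174.5
```

```text
pos [458.9 395.1  44.5] yang 158.58 tilt [0.0004 0.0006] shift [-0.6 -0.3  0. ] turn -15.92 w 13.0
15.9167 F [-1.1 -1.4  6.9] T [-0.348  0.221 -0.012] g 60.4 j6 -1.352
```

Request:
servo_tool(commands=[[[255, 0, 0, 0, 0, 0, 4], [255, 0, 0, 0, 0, 0, 4], [255, 0, 0, 0, 0, 0, 0], [255, 0, 0, 0, 0, 0, 0]]])

```text
clock: 16.25
position: [458.7, 395.2, 44.5]
ee_rot: [-0.505, 0.863, 0.0, 0.0]
contact_force: [-1.4, -0.8, 5.9]
gripper_width: 12.8
grasp_force: 60.4
```

```bash
python3 st.py "[459.4,395.5,44.5]" 174.5
```

```text
pos [458.7 395.2  44.5] yang 150.6 tilt [0.0002 0.0006] shift [-0.6 -0.5  0. ] turn -23.9 w 12.8
16.25 F [-1.4 -0.8  5.9] T [-0.176  0.42   0.011] g 60.4 j6 -1.491
```

Request:
servo_tool(commands=[[[255, 0, 0, 0, 0, 0, 4], [255, 0, 0, 0, 0, 0, 4], [255, 0, 0, 0, 0, 0, 0], [255, 0, 0, 0, 0, 0, 0]]])

```text
clock: 16.58
position: [458.5, 395.3, 44.5]
ee_rot: [-0.443, 0.896, 0.0, 0.0]
contact_force: [-2.6, -0.2, 7.4]
gripper_width: 13.1
grasp_force: 60.4
```

```bash
python3 st.py "[459.4,395.5,44.5]" 174.5
```

```text
pos [458.5 395.3  44.5] yang 142.61 tilt [-0.      0.0007] shift [-0.7 -0.7  0. ] turn -31.89 w 13.1
16.5833 F [-2.6 -0.2  7.4] T [-0.042  0.697  0.03 ] g 60.4 j6 -1.631
```

Request:
servo_tool(commands=[[[255, 0, 0, 0, 0, 0, 4], [255, 0, 0, 0, 0, 0, 4], [255, 0, 0, 0, 0, 0, 0], [255, 0, 0, 0, 0, 0, 0]]])

```text
clock: 16.92
position: [458.3, 395.5, 44.5]
ee_rot: [-0.379, 0.925, 0.0, 0.0]
contact_force: [-3.3, 0.1, 7.1]
gripper_width: 13.0
grasp_force: 60.4
```

```bash
python3 st.py "[459.4,395.5,44.5]" 174.5
```

```text
pos [458.3 395.5  44.5] yang 134.6 tilt [-0.0002  0.001 ] shift [-0.8 -0.8  0. ] turn -39.9 w 13.0
16.9167 F [-3.3  0.1  7.1] T [ 0.115  0.917 -0.02 ] g 60.4 j6 -1.77
```

Request:
servo_tool(commands=[[[255, 0, 0, 0, 0, 0, 3], [255, 0, 0, 0, 0, 0, 3], [255, 0, 0, 0, 0, 0, 0], [255, 0, 0, 0, 0, 0, 0]]])

```text
clock: 17.25
position: [458.1, 395.6, 44.5]
ee_rot: [-0.331, 0.944, 0.001, 0.0]
contact_force: [-4.1, 0.4, 8.1]
gripper_width: 12.8
grasp_force: 60.4
```

```bash
python3 st.py "[459.4,395.5,44.5]" 174.5
```

```text
pos [458.1 395.6  44.5] yang 128.63 tilt [-0.0003  0.001 ] shift [-0.9 -0.9 -0. ] turn -45.87 w 12.8
17.25 F [-4.1  0.4  8.1] T [0.28  1.082 0.043] g 60.4 j6 -1.875
```

```bash
sed -i 's/"j6",/"tau6",round(s["joint_efforts"][5],3),"j6",/' st.py; python3 st.py "[459.4,395.5,44.5]" 174.5; python3 knob.py w10 | head -1
python3 - <<'E'
from h import *
d=load("w10"); 
M=rot(np.radians(-7.2)); o=np.array([506.64,403.75])
hsv=cv2.cvtColor(d["frame"],cv2.COLOR_BGR2HSV)
for n,lo,hi in (("red",(0,150,80),(8,255,255)),("brass",(14,120,80),(30,255,255)),("blue",(100,130,50),(130,255,255))):
    m=cv2.inRange(hsv,lo,hi); k,l,st,c=cv2.connectedComponentsWithStats(m)
    for i in np.argsort(-st[1:,4])[:4]+1:
        p=plane(d,*c[i],30,True); print(n,st[i],c[i].round(1),"holder@30",(M.T@(p-o)).round(1))
print("roller expected px",proj(d,[*(o+M@[-27.6,-12.8]),30],True))
E
```

```text
pos [458.1 395.6  44.5] yang 128.63 tilt [-0.0003  0.001 ] shift [-0.9 -0.9 -0. ] turn -45.87 w 12.8
17.25 F [-4.1  0.4  8.1] T [0.28  1.082 0.043] g 60.4 tau6 -0.096 j6 -1.875
blue [ 256  221   52  115 2953]
brass [ 54  64  35  40 460] [71.5 83.2] holder@30 [ -34.6 -164.2]
brass [ 10 289  23  44 459] [ 20.9 308.9] holder@30 [ 145.9 -116.8]
brass [  0 177  34  37 343] [ 13.2 190.9] holder@30 [  51.9 -163.6]
brass [  0 379  16  20 152] [  7.4 388.4] holder@30 [319.3 -93.4]
blue [ 256  221   52  115 2953] [281.4 271.2] holder@30 [-40.9  -5.9]
roller expected px (np.float64(256.053990004716), np.float64(277.5689646924173))
```

Request:
servo_tool(commands=[[[255, 0, 0, 0, 0, 0, 3], [255, 0, 0, 0, 0, 0, 3], [255, 0, 0, 0, 0, 0, 0], [255, 0, 0, 0, 0, 0, 0]]])

```text
clock: 17.63
position: [458.0, 395.8, 44.5]
ee_rot: [-0.281, 0.96, 0.001, 0.0]
contact_force: [-4.5, 0.9, 6.8]
gripper_width: 12.5
grasp_force: 60.4
```

```bash
python3 st.py "[459.4,395.5,44.5]" 174.5
```

```text
pos [458.  395.8  44.5] yang 122.64 tilt [-0.0003  0.0013] shift [-1. -1.  0.] turn -51.86 w 12.5
17.6333 F [-4.5  0.9  6.8] T [0.3   1.226 0.112] g 60.4 tau6 -0.115 j6 -1.979
```

Request:
servo_tool(commands=[[[255, 0, 0, 0, 0, 0, 3], [255, 0, 0, 0, 0, 0, 3], [255, 0, 0, 0, 0, 0, 0], [255, 0, 0, 0, 0, 0, 0]]])

```text
clock: 17.97
position: [457.9, 396.0, 44.5]
ee_rot: [-0.231, 0.973, 0.001, 0.0]
contact_force: [-5.6, 1.9, 7.3]
gripper_width: 13.0
grasp_force: 60.4
```

```bash
python3 st.py "[459.4,395.5,44.5]" 174.5
```

```text
pos [457.9 396.   44.5] yang 116.66 tilt [-0.0003  0.0015] shift [-1.1 -1.1  0. ] turn -57.84 w 13.0
17.9667 F [-5.6  1.9  7.3] T [0.472 1.354 0.144] g 60.4 tau6 -0.175 j6 -2.084
```

Request:
servo_tool(commands=[[[255, 0, 0, 0, 0, 0, 3], [255, 0, 0, 0, 0, 0, 2], [255, 0, 0, 0, 0, 0, 0], [255, 0, 0, 0, 0, 0, 0]]])

```text
clock: 18.3
position: [457.9, 396.1, 44.5]
ee_rot: [-0.188, 0.982, 0.001, -0.0]
contact_force: [-4.4, 1.3, 7.1]
gripper_width: 13.1
grasp_force: 60.4
```

```bash
python3 st.py "[459.4,395.5,44.5]" 174.5
```

```text
pos [457.9 396.1  44.5] yang 111.63 tilt [-0.0004  0.0018] shift [-1.2 -1.2  0. ] turn -62.87 w 13.1
18.3 F [-4.4  1.3  7.1] T [0.611 1.437 0.055] g 60.4 tau6 -0.051 j6 -2.172
```

Request:
servo_tool(commands=[[[255, 0, 0, 0, 0, 0, 2], [255, 0, 0, 0, 0, 0, 0], [255, 0, 0, 0, 0, 0, 0]]])

```text
clock: 18.55
position: [457.9, 396.2, 44.5]
ee_rot: [-0.17, 0.985, 0.001, -0.0]
contact_force: [-5.4, 2.7, 5.6]
gripper_width: 13.0
grasp_force: 60.5
```

```bash
python3 st.py "[459.4,395.5,44.5]" 174.5
```

```text
pos [457.9 396.2  44.5] yang 109.59 tilt [-0.0004  0.002 ] shift [-1.2 -1.1  0. ] turn -64.91 w 13.0
18.55 F [-5.4  2.7  5.6] T [ 0.628  1.497 -0.06 ] g 60.5 tau6 0.061 j6 -2.207
```

Request:
servo_tool(commands=[[[255, 0, 0, 0, 0, 0, 2], [255, 0, 0, 0, 0, 0, 0], [255, 0, 0, 0, 0, 0, 0]]])

```text
clock: 18.8
position: [457.8, 396.2, 44.5]
ee_rot: [-0.153, 0.988, 0.001, -0.0]
contact_force: [-5.0, 1.4, 6.7]
gripper_width: 12.9
grasp_force: 60.5
```

```bash
python3 st.py "[459.4,395.5,44.5]" 174.5
```

```text
pos [457.8 396.2  44.5] yang 107.57 tilt [-0.0005  0.0022] shift [-1.3 -1.1  0. ] turn -66.93 w 12.9
18.8 F [-5.   1.4  6.7] T [ 0.625  1.519 -0.161] g 60.5 tau6 0.178 j6 -2.242
```

Request:
servo_tool(commands=[[[255, 0, 0, 0, 0, 0, 2], [255, 0, 0, 0, 0, 0, 0], [255, 0, 0, 0, 0, 0, 0]]])

```text
clock: 19.05
position: [457.8, 396.3, 44.5]
ee_rot: [-0.135, 0.991, 0.001, -0.0]
contact_force: [-5.7, 2.1, 7.2]
gripper_width: 12.8
grasp_force: 60.5
```

```bash
python3 st.py "[459.4,395.5,44.5]" 174.5
```

```text
pos [457.8 396.3  44.5] yang 105.57 tilt [-0.0005  0.0023] shift [-1.3 -1.2  0. ] turn -68.93 w 12.8
19.05 F [-5.7  2.1  7.2] T [ 0.732  1.588 -0.186] g 60.5 tau6 0.151 j6 -2.277
```

Request:
servo_tool(commands=[[[255, 0, 0, 0, 0, 0, 2], [255, 0, 0, 0, 0, 0, 0], [255, 0, 0, 0, 0, 0, 0]]])

```text
clock: 19.3
position: [457.8, 396.3, 44.5]
ee_rot: [-0.118, 0.993, 0.001, -0.0]
contact_force: [-5.3, 3.0, 7.0]
gripper_width: 13.1
grasp_force: 60.5
```

```bash
python3 st.py "[459.4,395.5,44.5]" 174.5
```

```text
pos [457.8 396.3  44.5] yang 103.55 tilt [-0.0005  0.0024] shift [-1.4 -1.2  0. ] turn -70.95 w 13.1
19.3 F [-5.3  3.   7. ] T [ 0.76   1.586 -0.213] g 60.5 tau6 0.257 j6 -2.312
```

Request:
servo_tool(commands=[[[255, 0, 0, 0, 0, 0, 2], [255, 0, 0, 0, 0, 0, 0], [255, 0, 0, 0, 0, 0, 0]]])

```text
clock: 19.55
position: [457.8, 396.4, 44.5]
ee_rot: [-0.1, 0.995, 0.001, -0.0]
contact_force: [-6.4, 2.8, 6.8]
gripper_width: 12.8
grasp_force: 60.5
```

```bash
python3 st.py "[459.4,395.5,44.5]" 174.5
```

```text
pos [457.8 396.4  44.5] yang 101.53 tilt [-0.0005  0.0026] shift [-1.4 -1.2  0. ] turn -72.97 w 12.8
19.55 F [-6.4  2.8  6.8] T [ 0.777  1.628 -0.318] g 60.5 tau6 0.302 j6 -2.347
```

Request:
servo_tool(commands=[[[255, 0, 0, 0, 0, 0, 1], [255, 0, 0, 0, 0, 0, 0], [255, 0, 0, 0, 0, 0, 0]]])

```text
clock: 19.8
position: [457.8, 396.4, 44.5]
ee_rot: [-0.092, 0.996, 0.001, -0.0]
contact_force: [-7.2, 2.5, 7.0]
gripper_width: 12.5
grasp_force: 60.5
```

```bash
python3 st.py "[459.4,395.5,44.5]" 174.5
```

```text
pos [457.8 396.4  44.5] yang 100.56 tilt [-0.0005  0.0025] shift [-1.5 -1.2 -0. ] turn -73.94 w 12.5
19.8 F [-7.2  2.5  7. ] T [ 0.786  1.62  -0.197] g 60.5 tau6 0.213 j6 -2.364
```

Request:
servo_tool(commands=[[[255, 0, 0, 0, 0, 0, 1], [255, 0, 0, 0, 0, 0, 0], [255, 0, 0, 0, 0, 0, 0]]])

```text
clock: 20.05
position: [457.8, 396.4, 44.5]
ee_rot: [-0.083, 0.997, 0.001, -0.0]
contact_force: [-6.2, 3.8, 6.6]
gripper_width: 12.8
grasp_force: 60.5
```

```bash
python3 st.py "[459.4,395.5,44.5]" 174.5
```

```text
pos [457.8 396.4  44.5] yang 99.56 tilt [-0.0004  0.0026] shift [-1.4 -1.2  0. ] turn -74.94 w 12.8
20.05 F [-6.2  3.8  6.6] T [ 0.855  1.607 -0.228] g 60.5 tau6 0.21 j6 -2.382
```

Request:
servo_tool(commands=[[[255, 0, 0, 0, 0, 0, 1], [255, 0, 0, 0, 0, 0, 0], [255, 0, 0, 0, 0, 0, 0]]])

```text
clock: 20.3
position: [457.8, 396.5, 44.5]
ee_rot: [-0.075, 0.997, 0.001, -0.0]
contact_force: [-5.5, 2.3, 6.9]
gripper_width: 12.5
grasp_force: 60.4
```

```bash
python3 st.py "[459.4,395.5,44.5]" 174.5
```

```text
pos [457.8 396.5  44.5] yang 98.59 tilt [-0.0003  0.0026] shift [-1.4 -1.2  0. ] turn -75.91 w 12.5
20.3 F [-5.5  2.3  6.9] T [ 0.896  1.685 -0.096] g 60.4 tau6 0.091 j6 -2.399
```

Request:
servo_tool(commands=[[[255, 0, 0, 0, 0, 0, 0.8], [255, 0, 0, 0, 0, 0, 0], [255, 0, 0, 0, 0, 0, 0]]])

```text
clock: 20.55
position: [457.8, 396.6, 44.5]
ee_rot: [-0.068, 0.998, 0.001, -0.0]
contact_force: [-6.3, 2.5, 6.9]
gripper_width: 12.8
grasp_force: 60.4
```

```bash
python3 st.py "[459.4,395.5,44.5]" 174.5
```

```text
pos [457.8 396.6  44.5] yang 97.85 tilt [-0.0002  0.0025] shift [-1.5 -1.3  0. ] turn -76.65 w 12.8
20.55 F [-6.3  2.5  6.9] T [0.876 1.68  0.09 ] g 60.4 tau6 -0.103 j6 -2.412
```

The torque has crossed zero, so the roller is seated in the notch. I'll release, rise and verify by measurement.

Request:
servo_tool(commands=[[[120, 0, 0, 0, 0, 0, 0], [120, 0, 0, 0, 0, 0, 0], [120, 0, 0, 0, 0, 0, 0], [120, 0, 0, 0, 0, 0, 0], [120, 0, 0, -0.02, 0, 0, 0], [120, 0, 0, -0.035, 0, 0, 0], [120, 0, 0, -0.035, 0, 0, 0], [120, 0, 0, -0.035, 0, 0, 0], [120, 0, 0, 0, 0, 0, -5], [120, 0, 0, 0, 0, 0, -7]]])

```text
clock: 21.38
position: [459.9, 395.7, 171.8]
ee_rot: [-0.174, 0.985, 0.002, 0.002]
contact_force: [0.5, -0.3, -1.2]
gripper_width: 45.3
grasp_force: 0.0
```

Request:
servo_tool(commands=[[[120, 0, 0, 0, 0, 0, -7], [120, 0, 0, 0, 0, 0, -7], [120, 0, 0, 0, 0, 0, -7], [120, 0, 0, 0, 0, 0, -7], [120, 0, 0, 0, 0, 0, -7], [120, 0, 0, 0, 0, 0, -7], [120, 0, 0, 0, 0, 0, -7], [120, 0, 0, 0, 0, 0, -7], [120, 0, 0, 0, 0, 0, -7], [120, 0, 0, 0, 0, 0, -7]]])

```text
clock: 22.22
position: [458.9, 394.4, 168.4]
ee_rot: [0.708, -0.707, -0.0, 0.0]
contact_force: [-0.1, -0.8, -0.2]
gripper_width: 45.4
grasp_force: 0.0
```

Request:
servo_tool(commands=[[[120, -0.03, 0, -0.02, 0, 0, -3], [120, -0.03, 0, -0.02, 0, 0, 0], [120, -0.03, 0, 0, 0, 0, 0], [120, 0, 0, 0, 0, 0, 0], [120, 0, 0, 0, 0, 0, 0], [120, 0, 0, 0, 0, 0, 0], [120, 0, 0, 0, 0, 0, 0]]])

```text
clock: 22.8
position: [456.0, 483.5, 208.1]
ee_rot: [0.724, -0.69, 0.0, 0.001]
contact_force: [0.3, -0.8, -0.1]
gripper_width: 45.1
grasp_force: 0.0
```

```bash
python3 st.py "[502.5,490.9,150.5]" 183.6
python3 - <<'E'
from h import *
from bench import cams
d=cams.get_image("wrist"); np.savez("pics/w11.npz",**d); np.savez("pics/t11.npz",**cams.get_image("top"))
M=rot(np.radians(-7.2)); o=np.array([506.64,403.75]); hsv=cv2.cvtColor(d["frame"],cv2.COLOR_BGR2HSV)
for n,lo,hi in (("red",(0,120,60),(10,255,255)),("brass",(12,120,80),(30,255,255)),("blue",(100,130,50),(130,255,255))):
    m=cv2.inRange(hsv,lo,hi); k,l,st,c=cv2.connectedComponentsWithStats(m)
    for i in np.argsort(-st[1:,4])[:5]+1:
        if st[i,4]>3: print(n,st[i],c[i].round(1),"holder@30",(M.T@(plane(d,*c[i],30,True)-o)).round(1),"@66",(M.T@(plane(d,*c[i],66,True)-o)).round(1))
print("pad open px",[np.round(proj(d,[*(o+M@q),32],True),1).tolist() for q in [(9.7,-38),(9.7,10),(15.5,-38),(15.5,10),(-27.6,-12.8)]])
E
```

```text
pos [456.  483.5 208.1] yang -177.27 tilt [-0.001  -0.0015] shift [ -5.3 -46.9  57.6] turn -0.87 w 45.1
22.8 F [ 0.3 -0.8 -0.1] T [ 0.003 -0.044 -0.057] g 0.0 tau6 0.001 j6 -1.01
red [253 259  24  27 358] [264.3 272.4] holder@30 [-61.3 183.8] @66 [-59.7 162.3]
red [237 281   5   3  10] [239.4 281.7] holder@30 [-34.6 201.9] @66 [-36.  178.3]
brass [ 17 273  27  29 282] [ 29.1 287.7] holder@30 [290.8 299.8] @66 [252.9 265.3]
brass [ 41 307  29  36 264] [ 55.1 321.9] holder@30 [249.5 353.4] @66 [216.3 312.9]
brass [251 305  13  17 129] [257.1 313.6] holder@30 [-61.5 244.9] @66 [-59.8 216.5]
brass [271 244  13  31 120] [277.4 261. ] holder@30 [-73.5 166.5] @66 [-70.5 146.9]
brass [269 292  10  22  76] [273.4 303.1] holder@30 [-78.6 225. ] @66 [-75.1 198.9]
blue [ 252   78   61   32 1061] [283.3  93.1] holder@30 [-48.3 -12.7] @66 [-48.1 -12.2]
pad open px [[228.6, 58.8], [220.8, 106.7], [222.8, 58.1], [215.1, 105.9], [262.2, 89.5]]
```

Run:
```python
from h import *
d=load("w11"); M=rot(np.radians(-7.2)); o=np.array([506.64,403.75]); g=cv2.cvtColor(d["frame"],cv2.COLOR_BGR2GRAY)
for v in (64,70,76,82,88,94,100): print(v,195,g[v,195:272].tolist())
f=lambda u,v,z=32:(M.T@(plane(d,u,v,z,True)-o)).round(1)
print(f(220,76),f(230,76),f(240,76))
m=cv2.inRange(cv2.cvtColor(d["frame"],cv2.COLOR_BGR2HSV),(100,130,50),(130,255,255)); c=max(cv2.findContours(m,0,2)[0],key=cv2.contourArea); r=cv2.minAreaRect(c); B=np.array([f(*p,66) for p in cv2.boxPoints(r)]); print(B.tolist())
t0,t1=load("top0"),load("t11")
diff=cv2.absdiff(cv2.GaussianBlur(t0["frame"],(5,5),0),cv2.GaussianBlur(t1["frame"],(5,5),0)).max(2)
for n,p in dict(pack=(188,350),roll=(300,268)).items():
    u,v=int(p[0]*.7),int(p[1]*.7); print(n,diff[v-12:v+12,u-16:u+16].max(),diff[v-12:v+12,u-16:u+16].mean())
```

```text
64 195 [133, 132, 132, 139, 142, 144, 147, 145, 147, 143, 140, 136, 136, 136, 142, 143, 145, 145, 146, 145, 138, 130, 123, 64, 68, 65, 68, 63, 64, 74, 50, 33, 80, 113, 195, 119, 37, 54, 76, 133, 129, 136, 161, 197, 199, 202, 202, 207, 200, 159, 87, 89, 142, 155, 204, 212, 213, 212, 211, 210, 213, 212, 211, 211, 213, 213, 212, 210, 211, 213, 210, 213, 215, 212, 213, 211, 212]
70 195 [148, 140, 140, 138, 139, 138, 139, 137, 135, 137, 135, 140, 140, 136, 139, 140, 140, 143, 140, 145, 144, 138, 68, 64, 67, 63, 66, 63, 44, 21, 21, 57, 109, 162, 119, 32, 47, 64, 43, 62, 44, 153, 196, 201, 201, 203, 204, 198, 161, 90, 124, 109, 131, 154, 212, 210, 213, 212, 213, 211, 212, 210, 211, 216, 214, 212, 215, 212, 213, 210, 212, 213, 212, 210, 214, 211, 214]
76 195 [135, 138, 140, 139, 140, 139, 136, 137, 138, 137, 138, 136, 140, 142, 139, 139, 138, 142, 143, 139, 125, 90, 61, 72, 65, 61, 59, 66, 22, 24, 51, 134, 173, 108, 17, 38, 146, 155, 161, 206, 166, 193, 199, 199, 203, 204, 202, 157, 73, 81, 150, 157, 214, 212, 211, 211, 213, 215, 213, 212, 213, 212, 211, 214, 213, 212, 215, 215, 213, 212, 21
[... 963 characters left out ...]
197, 200, 204, 205, 204, 154, 46, 87, 171, 213, 215, 196, 179, 170, 158, 164, 175, 113, 70, 79, 120, 159, 173, 174, 178, 192, 197, 214, 215, 214, 214, 213, 213, 215, 214, 212, 167, 114]
100 195 [163, 147, 131, 126, 133, 134, 138, 142, 147, 145, 144, 146, 143, 140, 135, 134, 123, 87, 64, 61, 66, 66, 68, 60, 33, 32, 66, 115, 160, 119, 58, 61, 61, 57, 32, 56, 156, 199, 199, 197, 200, 206, 200, 144, 50, 96, 144, 190, 213, 214, 213, 213, 215, 213, 214, 212, 214, 124, 67, 74, 81, 89, 85, 83, 84, 83, 80, 80, 79, 75, 74, 76, 72, 72, 68, 67, 68]
[ 15.3 -20. ] [  5.5 -21.3] [ -4.2 -22.6]
[[-20.6, -0.5], [-22.9, -28.0], [-73.1, -23.8], [-71.2, 3.9]]
pack 172 106.79036458333333
roll 3 1.8841145833333333
```

Run:
```python
from h import *
M=rot(np.radians(-7.2)); o=np.array([506.64,403.75])
d5,d11=load("w5"),load("w11")
for d,n in ((d5,"w5"),(d11,"w11")):
    g=cv2.cvtColor(d["frame"],cv2.COLOR_BGR2GRAY)
    for y in (-27,-22,-3,2):
        xs=np.arange(-32,24,1.0); v=[]
        for x in xs:
            u,w=proj(d,[*(o+M@[x,y]),32],True); v.append(int(cv2.getRectSubPix(g,(1,1),(u,w))[0,0]))
        print(n,y,v)
```

```text
w5 -27 [212, 213, 212, 212, 212, 212, 212, 212, 211, 213, 214, 212, 213, 211, 213, 213, 213, 209, 137, 141, 187, 193, 196, 199, 204, 192, 129, 60, 57, 33, 65, 60, 51, 57, 64, 112, 181, 195, 122, 43, 36, 42, 152, 212, 210, 213, 211, 211, 212, 213, 211, 211, 213, 212, 212, 211]
w5 -22 [160, 100, 79, 133, 206, 213, 213, 213, 211, 213, 212, 212, 213, 213, 213, 213, 210, 212, 196, 165, 186, 194, 197, 200, 202, 193, 133, 185, 212, 213, 213, 213, 214, 203, 156, 139, 188, 191, 99, 33, 35, 53, 146, 209, 212, 212, 210, 212, 211, 212, 212, 210, 212, 212, 212, 211]
w5 -3 [203, 203, 141, 76, 105, 189, 212, 213, 213, 215, 214, 213, 213, 213, 213, 214, 215, 213, 148, 139, 188, 197, 197, 201, 205, 196, 148, 187, 212, 211, 215, 214, 214, 171, 150, 126, 183, 192, 133, 33, 32, 41, 155, 214, 215, 214, 214, 213, 213, 213, 215, 215, 213, 214, 213, 213]
w5 2 [208, 203, 177, 189, 214, 214, 214, 214, 214, 214, 214, 214, 215, 214, 215, 214, 214, 199, 142, 151, 191, 198, 199, 202, 205, 196, 144, 105, 100, 82, 79, 78, 67, 80, 98, 129, 186, 187, 143, 37, 33, 40, 157, 214, 215, 215, 214, 213, 215, 214, 212, 214, 
[... 396 characters left out ...]
13, 214, 204, 159, 146, 96, 77, 150, 199, 205, 202, 199, 198, 185, 178, 191, 157, 151, 104, 24, 52, 134, 130, 77, 41, 23, 43, 63, 58, 61, 66, 62, 80, 128, 143, 142, 139]
w11 -3 [73, 77, 83, 86, 88, 92, 94, 98, 102, 102, 95, 79, 70, 92, 179, 212, 213, 214, 214, 215, 214, 213, 202, 158, 95, 87, 155, 199, 204, 201, 199, 197, 182, 171, 193, 202, 163, 103, 41, 51, 138, 137, 69, 36, 40, 52, 64, 66, 63, 64, 67, 78, 108, 129, 133, 134]
w11 2 [210, 209, 207, 206, 203, 204, 191, 179, 166, 178, 189, 209, 207, 213, 213, 213, 214, 215, 213, 214, 214, 209, 182, 139, 95, 69, 152, 200, 205, 200, 198, 199, 188, 132, 73, 73, 85, 68, 46, 53, 135, 127, 80, 42, 30, 54, 67, 65, 64, 65, 63, 65, 108, 128, 135, 139]
```

The jaw's cross-bar has moved about 6.5 mm towards the wedge, which matches the locked value of 6.7 mm. The pad is bearing on the wedge with about 2.6 mm of its spring give used. I'll move clear and check that the pack and roll haven't moved.

Request:
servo_tool(commands=[[[120, 0, 0, -0.03, 0, 0, 0], [120, 0, 0, -0.03, 0, 0, 0], [120, 0.03, 0, -0.02, 0, 0, 0], [120, 0.036, 0, 0, 0, 0, 0], [120, 0.036, 0, 0, 0, 0, 0], [120, 0.036, 0, 0, 0, 0, 0], [120, 0.036, 0, 0, 0, 0, 0], [120, 0.036, 0, 0, 0, 0, 0], [120, 0.036, 0, 0, 0, 0, 0], [120, 0.036, 0, 0, 0, 0, 0]]])

```text
clock: 23.73
position: [469.2, 200.5, 289.1]
ee_rot: [0.724, -0.69, 0.0, -0.0]
contact_force: [1.4, 0.8, 1.0]
gripper_width: 45.6
grasp_force: 0.0
```

Request:
servo_tool(commands=[[[120, 0.036, 0, 0, 0, 0, 0], [120, 0.036, 0, 0, 0, 0, 0], [120, 0.03, 0, 0, 0, 0, 0], [120, 0, 0, 0, 0, 0, 0], [120, 0, 0, 0, 0, 0, 0], [120, 0, 0, 0, 0, 0, 0]]])

```text
clock: 24.23
position: [474.6, 100.8, 289.1]
ee_rot: [0.724, -0.69, 0.0, -0.0]
contact_force: [0.1, -0.1, -0.5]
gripper_width: 45.6
grasp_force: 0.0
```

```bash
python3 - <<'E'
from h import *
from bench import cams
t0,t1=load("top0"),cams.get_image("top"); np.savez("pics/t12.npz",**t1)
diff=cv2.absdiff(cv2.GaussianBlur(t0["frame"],(5,5),0),cv2.GaussianBlur(t1["frame"],(5,5),0)).max(2)
for n,p in dict(pack=(188,350),roll=(300,268)).items():
    u,v=int(p[0]*.7),int(p[1]*.7); print(n,diff[v-14:v+14,u-20:u+20].max(),diff[v-14:v+14,u-20:u+20].mean())
# wedge purple/red label in holder region
for n,t,b in (("before",t0,(230,280,385,448)),("after",t1,(195,275,155,235))):
    h=cv2.cvtColor(t["frame"][b[0]:b[1],b[2]:b[3]],cv2.COLOR_BGR2HSV); m=((h[:,:,0]>165)|(h[:,:,0]<5))&(h[:,:,1]>50); y,x=np.where(m); print(n,len(x),plane(t,x.mean()+b[2],y.mean()+b[0],44))
M=rot(np.radians(-7.2)); print("seat exp",np.array([506.64,403.75])+M@[32,13])
E
python3 st.py "[459,396,90]" 183
```

```text
pack 6 4.508928571428571
roll 6 4.546428571428572
before 124 [ 471.93967884 -391.28211367]
after 134 [538.65388952 386.65114612]
seat exp [540.01700248 412.63682764]
pos [474.6 101.4 288.9] yang -177.22 tilt [0.0003 0.0003] shift [-295.     1.4  199. ] turn -0.22 w 45.2
24.2833 F [-0.6  0.2 -0.3] T [ 0.009 -0.003  0.033] g 0.0 tau6 -0.001 j6 -0.497
```

```bash
python3 -c "
from bench import ticket
print(ticket.job_done())"
```

```text
the job is handed in; nothing more can be done
None
```

The job is handed in at about 24 s. The wedge lies in the holder with its rind to the stop, the cam is in its notch (jaw measured about 6.5 mm forward, 6.7 mm when locked), and the soft-cheese pack and label roll have not moved.

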